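Make the dish dispenser ready for pouring

TASK

Get the hand-cranked dispenser ready to pour an overlay on the petri dishes that stand in front of it. Take the dust cover off the dish well and set it down on the bench the right way up (knob up), stack all the loose petri dishes flat on the well's sprung platform, then push the pump forward along its rails until the front edge of its foot meets the scribed line (nothing stops it there), so that its spout stands over the dishes. Finally fit the crank fully home on the pump's square shaft and turn it, shaft and all, to the start of its stroke, arm pointing straight back from the spout along the rails; leave everything else alone, and see that the pump still stands on the line.

Things in the scene. Friction and masses are not known exactly. Their poses are not given: they have to be found in the camera images.
- bed: fixed aluminium bed of the dispenser, 120 mm wide, 386 mm long, 10 mm thick. Origin: on the bench under the dish well's axis; y runs along the rails from the well to the pump, x across, z up. It reaches from y = -61 to +325 mm. Two 8 mm high rails at x = +-47 mm, y = 95 to 317 mm, 87.4 mm apart inside, guide the pump's foot with 1.7 mm play a side
- scribed_line (a point): middle of the full-width black scribed line across the bed's top face, 10 mm above the bench, 75 mm from the dish well's axis; same axes as the bed (y from the well towards the pump, x along the line). The short ticks along one edge of the bed are only a rule
- platform_top (a point): centre of the top of the white sprung platform (60 mm disc) of the dish well. Empty it is 93 mm above the bench; it sinks some 15 mm per dish, so the stack's top stays near 93 mm. It is carried down with its load. Dishes go in from above, between four guide rods
- rod_tips (a point): middle point between the tips of the well's four steel guide rods (6 mm), 114 mm above the bench, on the well's axis; bed's axes. Rods stand at 45 degrees to the bed's x and y, 36 mm from the axis (1.8 mm play round a dish), and flare above 100 mm to tips 42 mm from the axis. Fingers pass between them along the bed's x or y axis (45 mm gaps)
- platform (a joint): how far the sprung platform has sunk (m): 0 empty, grows downwards, about 0.015 more with each dish, at most 0.077; spring 20 N/m, so a light touch also sinks it
- cover_knob (a point): centre of the black knob (22 mm diameter, 18 mm tall) of the dust cover, z up through the knob. Below it a 96 mm aluminium flange, 4 mm thick, its top 13 mm below this point, and a 58 mm plug, 8 mm thick. At the start the cover lies on the rod tips, this point 131 mm up; standing on the bench on its plug this point is 25 mm up. 90 g
- dish_1_mid (a point): centre (half-way up) of a round petri dish with pink base medium, 62 mm diameter, 15 mm high, 30 g, z up; four or five such dishes stand on the bench in front of the dispenser
- dish_2_mid (a point): centre (half-way up) of a round petri dish with pink base medium, 62 mm diameter, 15 mm high, 30 g, z up; four or five such dishes stand on the bench in front of the dispenser
- dish_3_mid (a point): centre (half-way up) of a round petri dish with pink base medium, 62 mm diameter, 15 mm high, 30 g, z up; four or five such dishes stand on the bench in front of the dispenser
- dish_4_mid (a point): centre (half-way up) of a round petri dish with pink base medium, 62 mm diameter, 15 mm high, 30 g, z up; four or five such dishes stand on the bench in front of the dispenser
- dish_5_mid (a point): centre (half-way up) of a round petri dish with pink base medium, 62 mm diameter, 15 mm high, 30 g, z up; four or five such dishes stand on the bench in front of the dispenser
- pump_edge (a point): middle of the lower front edge of the pump's foot, which must meet the scribed line; at the start 50 to 100 mm short of it (+y). Loose 0.9 kg pump on the bed between the rails. Axes: y to the pump's back (along the bed's y), x across, z up. Foot 84 mm wide, 96 mm long (y = 0 to 96), 8 mm thick; grey housing on it 66 mm wide, y = 14 to 96 mm, top 70 mm up
- pump_back (a point): middle of the flat upright back face of the pump's housing, a good place to push: 96 mm behind the front edge, 39 mm above the pump's underside, 49 mm above the bench; same axes as the pump
- spout_tip (a point): tip of the pump's swan-neck steel spout, 119 mm above the bench, 75 mm in front of the pump's front edge; same axes as the pump. Its 8 mm pipe rises from the housing top 24 mm behind the front edge to 147 mm above the bench and runs forward
- shaft_top (a point): centre of the tip of the pump's upright square drive shaft: 12 mm across flats, 25 mm long, the last 5 mm tapering to 6 mm; its x and y are square to the flats and turn with it. It is 70 mm behind the pump's front edge, tip 109 mm above the bench. The spout pipe rises 46 mm in front of it: the crank's arm cannot point that way
- shaft (a joint): turn of the square shaft in the pump about the vertical (rad), anticlockwise from above; 0 when its flats are square to the pump; it may start anywhere from -0.6 to 0.6; turns stiffly (0.06 N m friction)
- crank_hub (a point): centre of the crank's steel hub, half-way up: block 32 x 32 mm, 30 mm high, with a 14.2 mm square bore from below, 24 mm deep, flats along x and y. The arm (14 mm wide, 7 mm thick, 6 to 13 mm above this point) runs along +x to an upright black knob at x = 72 mm, top 41 mm above this point. Stands bore down; grip the hub across y. Home: 9 mm below the shaft's tip. 160 g
- crank_knob (a point): centre of the crank's upright black knob, 72 mm along the arm (+x) from the hub's centre and 42 mm above the hub's underside; 18 mm diameter, 27 mm tall; same axes as the hub. In the end it must lie straight behind the shaft, towards the pump's back (+y of the pump), so that it stands over the bed 46 mm behind the housing
- pump: the pump: origin at its underside, 50 mm behind its front edge, same axes as pump_edge
- crank: the crank: origin at the middle of the hub's underside, same axes as crank_hub
- timer: white kitchen timer, 60 x 68 x 21 mm, a bystander to be left alone; origin at the middle of its underside
- bottle: amber reagent bottle, 48 mm diameter, 90 mm high, a bystander; origin at the middle of its underside
- beaker: clear beaker, 53 mm diameter, 67 mm high, a bystander; origin at the middle of its underside
Things that resemble listed ones, but are neither listed nor needed, are in the scene too. What is shaped like the part that bears dish_3_mid but blue or turquoise is not meant.

How it is judged:
On the way, in this order (a step that is already met when the one before it is completed fails the run):
1. the dust cover is off the well and stands on the bench, knob up (height (world z) of cover_knob between 0.018 and 0.032 m and angle between cover_knob's own z axis and vertical below 0.12 rad and horizontal distance between cover_knob and platform_top above 0.09 m), for 0.2 s.
2. all the dishes lie flat in the stack on the sprung platform (horizontal distance between each of dish_1_mid, dish_2_mid, dish_3_mid, dish_4_mid, dish_5_mid and platform_top below 0.006 m and height (world z) of each of dish_1_mid, dish_2_mid, dish_3_mid, dish_4_mid, dish_5_mid below 0.095 m and angle between each of dish_1_mid, dish_2_mid, dish_3_mid, dish_4_mid, dish_5_mid's own z axis and vertical below 0.1 rad), for 0.2 s.
3. the pump's front edge has been pushed to the scribed line (y of pump_edge in the frame of scribed_line between -0.003 and 0.003 m and x of pump_edge in the frame of scribed_line between -0.006 and 0.006 m and angle between pump_edge's own z axis and vertical below 0.05 rad), for 0.2 s.
At the end, for the whole second after the job is handed in: Cover on the bench, knob up, clear of the well; every dish flat in the stack on the sunk platform; the pump's front edge within 3 mm of the scribed line; the crank fully home on the shaft (hub centre 5 mm or more below its tip), arm straight back within 15 degrees; all released, at rest (all of step 1 and all of step 2 and all of step 3 and horizontal distance between crank_hub and shaft_top below 0.004 m and z of crank_hub in the frame of shaft_top below -0.005 m and angle between crank_hub's own z axis and vertical below 0.12 rad and angle between the x axis of crank_hub and the y axis of pump_edge, either way round below 0.26 rad and y of crank_knob in the frame of pump_edge above 0.12 m and linear speed of each of pump, crank below 0.02 m/s); the robot touches nothing.
It fails at once if the timer is knocked more than 4 cm away (distance of timer from where it was at the start of the episode above 0.04 m).
It fails at once if the bottle is knocked more than 4 cm away (distance of bottle from where it was at the start of the episode above 0.04 m).
It fails at once if the beaker is knocked more than 4 cm away (distance of beaker from where it was at the start of the episode above 0.04 m).
Of dish_1, dish_2, dish_3, dish_4, dish_5 only 4 to 5 are there at a start; the rules pass over those that are not, and their reading is None.
At some moment in a run one of crank, pump, dish_1, dish_2, dish_3, dish_4, dish_5 may be knocked a few centimetres aside while the robot is not near it.
Once in a run the grip may slacken for a moment while it holds something.
It also fails if it takes over 208 s, if anything falls off the work surface, if the arm or the gripper's body presses on something with over 40 N, if the wrist force passes 120 N, or if a joint passes its speed limit or range.

ROBOT

A 7-joint arm with a two-finger parallel gripper is mounted at the origin on a cart in front of the work surface, level with it; the furniture and walls round the work are solid. World frame = base frame: x ahead of the robot, y to its left, z up, the work surface at z = 0. Lengths are in m, angles in rad, forces in N, time in s.
With the tool pointing down it reaches from about 0.4 to 0.85 m from the base axis. Payload 4.4 kg.
Tool frame: the origin (TCP) lies on the centre line of the jaws, within the pads' length; the fingertips stand 8 mm ahead of it and the grasp point (between the pads) lies 11 mm behind it; y points along the fingers, x is the direction in which the jaws open and shut, and the axes are right-handed (so a half turn about y gives the same grasp; the last joint's range is limited). The gripper opens to 94 mm and grips with 3 to 60 N. Pads are 16 mm wide; open, the fingers measure 119 mm over their backs; the gripper's body (75 mm by 177 mm) begins 78 mm behind the grasp point.
Start: joints at [-1.328, 0.628, 0.038, 1.517, -0.027, 0.996, -0.02], TCP at [0.198, 0.619, 0.213] pointing down, gripper open.
Joint ranges: [-3.06, 3.06], [-0.37, 2.12], [-1.25, 1.32], [0.18, 2.47], [-1.1, 4.24], [0.23, 1.98], [-2.94, 2.94]. Speed limits (rad/s): [2.57, 2.57, 3.14, 3.14, 3.14, 3.14, 3.14].

INTERFACE

Orientations are given as a unit quaternion [w, x, y, z].
In Python, from rig import get_state, capture, hand_in gives the robot as it stands. The module is installed in compiled form; this text tells all that it offers.
- The arm moves only by the tool carry_out, never from a script. Its argument "commands" is a list of rows, each a list of 7 numbers: the shift along the world's x, y, z in mm, then the turn, a rotation vector about the world's x, y, z in degrees, then the opening, from -1 (shut) to 1 (fully open). A call has 1 to 5 rows; each row shifts and turns the commanded pose from where the row before left it; what a row does not reach is not made up. A row lasts 1/8 s, in which the tool goes at most 62.5 mm and 10.7 degrees, less where a joint would pass 70% of its speed; a pose out of reach is approached as far as the arm can. A call is refused whole if a number of a shift passes 62.5 or a number of a turn 10.7, either way. A call with a gripper value outside its range is refused whole. The fingers move at their own pace and stop on an object; "grip_force" is the grip in N (left out, the last holds). Time passes only in rows, so rows that do not move let the fingers close. It gives the time, the measured TCP pose, the force and the opening at its end, in the units of the state.
- get_state(): the state, without advancing time (a new reading comes with each control period).
- capture(name): name is "scene" or "top"; returns a dict with "img" (400x640x3 uint8, blue, green, red), "range_z" (400x640 float32, m along the optical axis (not along the pixel's ray), 0 where there is no reading), "fovy" (degrees; the focal length in pixels is half the picture's height over the tangent of half this angle, whatever the lens; pixels are square), "cx", "cy" (the principal point, pixels), "rvec" (rotation vector, rad) and "tvec" (3), from world to camera coordinates, as OpenCV has them. Camera axes: x right, y down, z forward; pixel columns grow to the right and rows downward; lengths in m; the calibration is good to about 2 mm. A picture is of the moment at which its call begins.
- hand_in(): hands the job in, once; it reports no verdict.
The state is a dict: "time_s": time; "joint_positions": joint angles; "qd": joint speeds; "tau": joint torques, N m; "ee_pos": TCP position; "tcp_rot": TCP orientation; "contact_force": force on the tool from outside, world axes, zero at the start; "ft_torque": the same for the moment, N m; "opening": finger opening in m.
Only numpy, scipy, OpenCV 4.12 (cv2) and the standard library are available. Lean on these libraries where they do the work, as an engineer would, in place of code of your own. Each camera call takes 0.05 s, during which the arm holds its last target.

## Working session

There is one attempt and no reset: what is moved stays moved. The work goes in short steps, Python scripts to look and compute and a tool call to move; the robot and the scene stay as the last step left them, time stands still between calls to the robot, and variables do not carry over. Pictures are saved under pics/ and viewed, and the job is handed in when it is done.

Besides the shell and the picture viewer there is one more tool, called after "Request:" by a JSON object that holds its "fn" and its "kwargs", one argument or row to a line. carry_out: Moves the arm, as the interface text tells. Its arguments: {"type":"object","properties":{"commands":{"type":"array","items":{"type":"array","items":{"type":"number"}}},"grip_force":{"type":"number"}},"required":["commands"]}

```bash
mkdir -p pics
cat > h.py <<'E'
import numpy as np, cv2
from rig import get_state, capture, hand_in
def cam(n):
    c=capture(n); f=200/np.tan(np.radians(c['fovy'])/2)
    c['f']=f; c['R']=cv2.Rodrigues(np.array(c['rvec'],float))[0]; c['t']=np.array(c['tvec'],float).ravel(); return c
def px2w(c,u,v,z=None,h=None):
    # z: world height plane; else uses range
    d=np.array([(u-c['cx'])/c['f'],(v-c['cy'])/c['f'],1.])
    o=-c['R'].T@c['t']; w=c['R'].T@d
    if z is None: return o+w*(h if h else c['range_z'][int(round(v)),int(round(u))])
    return o+w*((z-o[2])/w[2])
def w2px(c,p):
    q=c['R']@np.array(p,float)+c['t']; return q[0]/q[2]*c['f']+c['cx'], q[1]/q[2]*c['f']+c['cy']
def cloud(c):
    v,u=np.mgrid[0:400,0:640]; z=c['range_z']
    P=np.stack([(u-c['cx'])/c['f']*z,(v-c['cy'])/c['f']*z,z],-1)
    W=(P-c['t'])@c['R']; W[z==0]=np.nan; return W
def crop(c,n,u0,v0,u1,v1,s):
    cv2.imwrite('pics/'+n,cv2.resize(c['img'][v0:v1,u0:u1],None,fx=s,fy=s,interpolation=cv2.INTER_CUBIC))
E
python3 - <<'E'
from h import *
for n in('scene','top'):
    c=cam(n); cv2.imwrite(f'pics/{n}0.png',c['img']); print(n,c['f'],c['cx'],c['cy'],-c['R'].T@c['t'],c['R'].tolist())
s=get_state(); print(s)
E
```

```text
scene 364.16841737551937 318.4649418050345 195.51552171928552 [-0.16410762 -0.98854329  0.60982852] [[0.754560271724626, -0.6558133322773751, -0.023402340526197274], [-0.27949002289772557, -0.28889869050409445, -0.9156543418373815], [0.5937374196018705, 0.6974571096721753, -0.4012847576624953]]
top 492.84276182141156 317.4970904841175 194.12069476407842 [ 0.48772149 -0.14178147  1.48036298] [[-0.027095015942855682, -0.9994964680741645, -0.01651273503474269], [-0.9970486791654221, 0.028208293391855266, -0.07140184562325294], [0.07183168858898001, 0.014529366510287411, -0.9973109374830226]]
{'time_s': 0.1, 'joint_positions': array([-1.32777756,  0.62926827,  0.03846544,  1.51820755, -0.02697881,
        0.99632464, -0.01999643]), 'qd': array([ 0.00102211, -0.00234491,  0.00064099, -0.0024764 ,  0.00050334,
       -0.00233521, -0.00050803]), 'tau': array([ 2.73809907e-03, -5.50780928e+01,  1.14746880e+00, -1.87113047e+01,
       -5.21154923e-02,  1.92591880e-02,  5.92655056e-05]), 'ee_pos': array([0.19737246, 0.61871469, 0.21265632]), 'tcp_rot': array([-0.57058388,  0.57131489,  0.41668041, -0.41762514]), 'contact_force': array([-0.22967947,  0.56466273,  0.06630238]), 'ft_torque': array([-0.02452004,  0.00780332, -0.02707191]), 'opening': 0.09391376479853498}
```

```bash
ls -la . pics
```

```text
.:
total 16
drwxr-xr-x  3 agent agent 4096 Dec  6 04:50 .
drwxr-xr-x 23 root  root  4096 Dec  6 04:49 ..
-rw-r--r--  1 agent agent  963 Dec  6 04:50 h.py
drwxr-xr-x  2 agent agent 4096 Dec  6 04:50 pics

pics:
total 620
drwxr-xr-x 2 agent agent   4096 Dec  6 04:50 .
drwxr-xr-x 3 agent agent   4096 Dec  6 04:50 ..
-rw-r--r-- 1 agent agent 302946 Dec  6 04:50 scene0.png
-rw-r--r-- 1 agent agent 320832 Dec  6 04:50 top0.png
```

View pics/scene0.png

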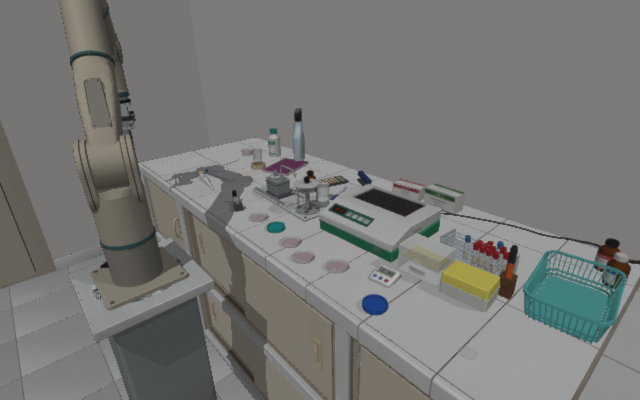

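View pics/top0.png

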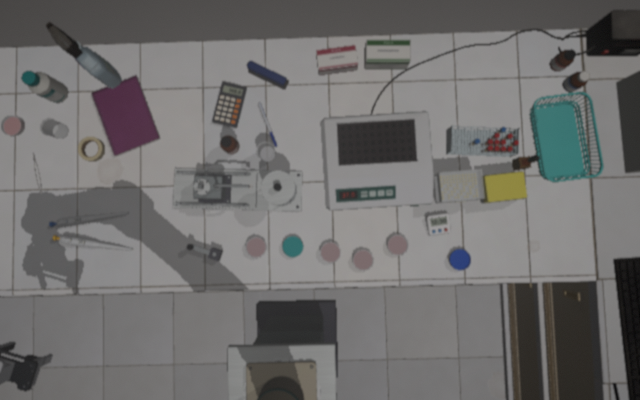

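Run:
```python
from h import *
c=cam('top'); crop(c,'t1.png',160,130,320,270,5); crop(c,'t2.png',0,90,120,200,5); crop(c,'t3.png',310,200,480,280,4)
s=cam('scene'); crop(s,'s1.png',190,130,350,250,5)
```

```text
(no output)
```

View pics/t1.png

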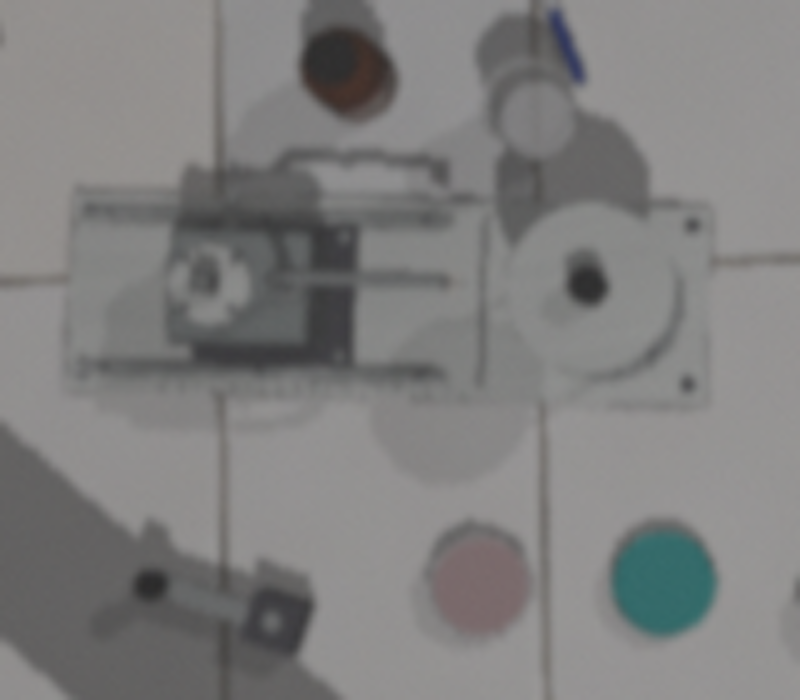

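View pics/t2.png

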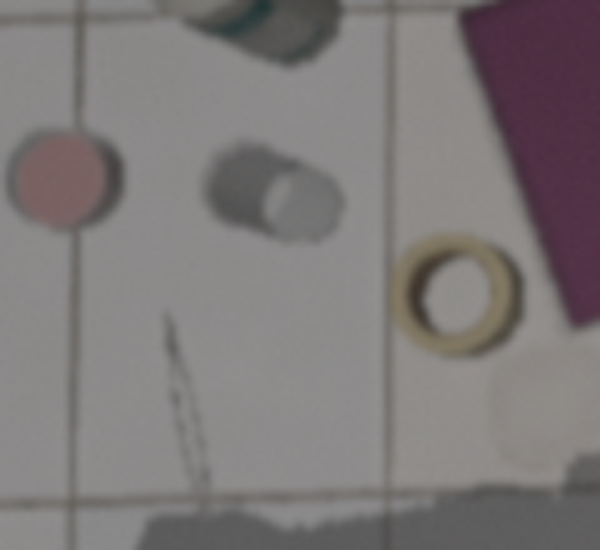

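View pics/t3.png

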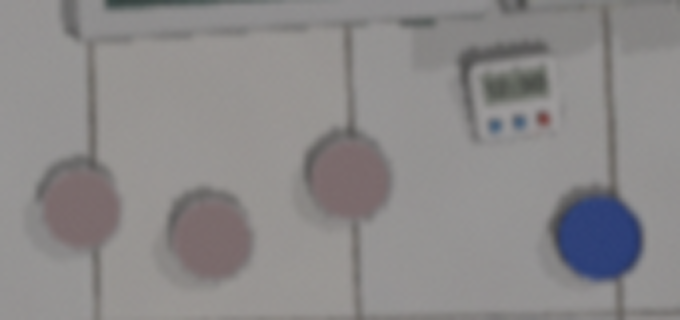

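View pics/s1.png

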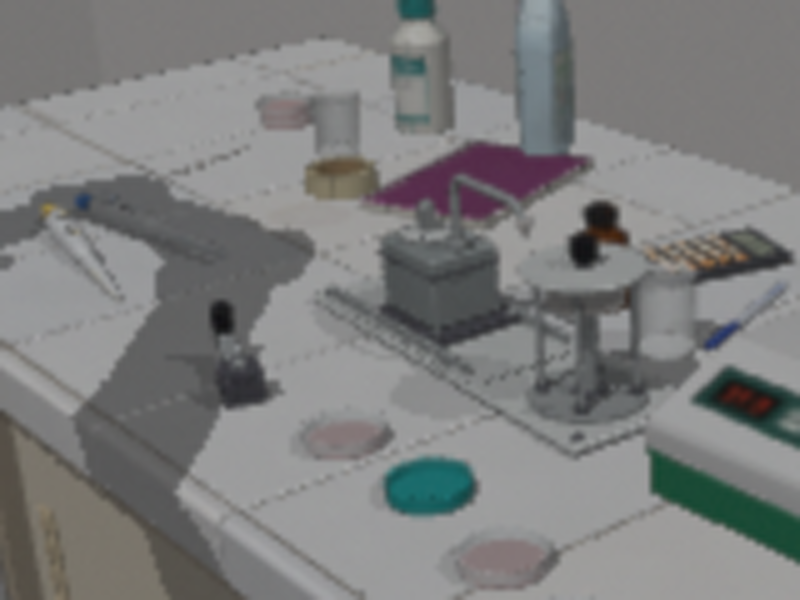

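```bash
cat >> h.py <<'E'
def blob(c,W,cond,umin,vmin,umax,vmax):
    m=np.zeros((400,640),bool); m[vmin:vmax,umin:umax]=True; m&=cond; 
    v,u=np.nonzero(m); return u.mean(),v.mean(),m.sum()
def dish(c,u,v,r=16,zt=0.015):
    im=c['img'].astype(int); B,G,R=im[...,0],im[...,1],im[...,2]
    m=np.zeros((400,640),np.uint8); m[int(v)-r:int(v)+r,int(u)-r:int(u)+r]=1
    m&=((R-G)>12).astype(np.uint8)
    cs,_=cv2.findContours(m,cv2.RETR_EXTERNAL,cv2.CHAIN_APPROX_NONE); k=max(cs,key=cv2.contourArea)
    M=cv2.moments(k); return M['m10']/M['m00'],M['m01']/M['m00'],cv2.contourArea(k)
E
python3 - <<'E'
from h import *
c=cam('top'); W=cloud(c)
for u,v in((256,245),(330,251),(362,258),(397,243),(12,126)):
    a=dish(c,u,v); print(a, px2w(c,a[0],a[1],0.013), 'range', px2w(c,a[0],a[1]))
s=cam('scene'); Ws=cloud(s)
print(px2w(s,247,151))
# grid heights
def show(name,p): print(name,px2w(c,*p))
for n,p in dict(knob=(277.5,187),bottle=(226,142),beaker=(267,153),timer=(438,224),shaft=(201,186),crankknob=(190,247),crankhub=(214,253)).items(): show(n,p)
# bed outline from image: corners in crop t1 /5 + (160,130), z=0.01
for n,p in dict(bl=(75,188),br=(712,205),fr=(708,408),fl=(65,393),line_t=(487,220),line_b=(481,383),pumpFl=(355,228),pumpFr=(350,365)).items():
    u,v=p[0]/5+160,p[1]/5+130; print(n,px2w(c,u,v,0.01))
E
```

```text
(255.685142417244, 246.80754426481906, 216.5) [0.44183895 0.06730545 0.013     ] range [0.44166967 0.06807684 0.00758637]
(330.0627906976744, 251.90697674418604, 215.0) [ 0.42097643 -0.1529339   0.013     ] range [ 0.42084367 -0.15295608  0.01008135]
(362.58705357142856, 259.53125, 224.0) [ 0.39607268 -0.24826522  0.013     ] range [ 0.39586334 -0.24850845  0.00964825]
(397.05723124516624, 244.64269141531324, 215.5) [ 0.43709831 -0.35144746  0.013     ] range [ 0.43709699 -0.35145292  0.01296177]Traceback (most recent call last):
  File "<stdin>", line 4, in <module>
  File "h.py", line 27, in dish
    cs,_=cv2.findContours(m,cv2.RETR_EXTERNAL,cv2.CHAIN_APPROX_NONE); k=max(cs,key=cv2.contourArea)
                                                                        ~~~^^^^^^^^^^^^^^^^^^^^^^^^
ValueError: max() iterable argument is empty
```

Run:
```python
from h import *
c=cam('top'); W=cloud(c)
s=cam('scene'); Ws=cloud(s)
print('far pink',px2w(c,12,126),px2w(s,247,151))
def show(name,p): print(name,px2w(c,*p))
for n,p in dict(knob=(277.5,187),bottle=(226,142),beaker=(267,153),timer=(438,224),shaft=(201,186),crankknob=(190,247),crankhub=(214,253)).items(): show(n,p)
for n,p in dict(bl=(75,188),br=(712,205),fr=(708,408),fl=(65,393),line_t=(487,220),line_b=(481,383),pumpFl=(355,228),pumpFr=(350,365)).items():
    u,v=p[0]/5+160,p[1]/5+130; print(n,px2w(c,u,v,0.01))
# height map crop
z=W[...,2]; 
cv2.imwrite('pics/h0.png',cv2.resize(np.clip(np.nan_to_num(z[130:270,160:320])*1500,0,255).astype(np.uint8),None,fx=5,fy=5,interpolation=0))
# knob: points z>0.12 near
def cen(lo,hi,x0,x1,y0,y1):
    m=(W[...,0]>x0)&(W[...,0]<x1)&(W[...,1]>y0)&(W[...,1]<y1)&(z>lo)&(z<hi); P=W[m]; print(len(P),P.mean(0),P.min(0),P.max(0))
cen(.127,.16,.5,.7,-.06,.06)
cen(.108,.127,.5,.7,-.08,.08)
for lo,hi in((.045,.075),(.025,.045)): cen(lo,hi,.38,.5,.12,.32)
```

```text
far pink [0.82501422 0.79691284 0.02476347] [0.81291513 0.76558303 0.02999191]
knob [ 0.60617246 -0.01422174  0.14774634]
bottle [0.74408559 0.13539405 0.09283696]
beaker [0.72307383 0.02912038 0.00429784]
timer [ 0.49465411 -0.474107    0.01543962]
shaft [0.61858927 0.20427327 0.10867192]
crankknob [0.44766203 0.25134671 0.05562312]
crankhub [0.42769158 0.18697459 0.03372004]
bl [0.6859898  0.30734408 0.01      ]
br [ 0.66449287 -0.07692086  0.01      ]
fr [ 0.54266866 -0.07149455  0.01      ]
fl [0.56235566 0.31415771 0.01      ]
line_t [0.65935719 0.05862057 0.01      ]
line_b [0.56139009 0.06401983 0.01      ]
pumpFl [0.65682293 0.1382677  0.01      ]
pumpFr [0.57437603 0.14247145 0.01      ]
49 [ 0.60649865 -0.01247528  0.13864763] [ 0.59679511 -0.02258303  0.12809254] [ 0.61556912 -0.00357585  0.14777812]
871 [ 0.60708918 -0.01168525  0.11766612] [ 0.56109106 -0.05734181  0.10839455] [0.65414348 0.03573759 0.12572563]
29 [0.44753225 0.25456225 0.05231381] [0.4389479  0.24717538 0.04550596] [0.45614392 0.26184175 0.05816162]
191 [0.42949673 0.20336958 0.02963385] [0.40424112 0.16816157 0.02511691] [0.45577836 0.25766242 0.04339238]
```

View pics/h0.png

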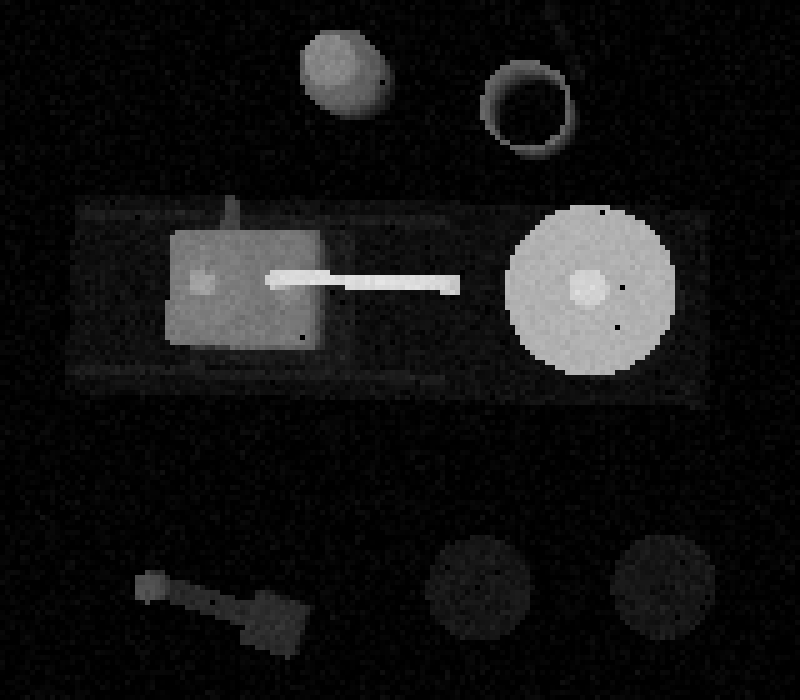

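```bash
cat >> h.py <<'E'
from scipy.spatial.transform import Rotation as Ro
def tool():
    s=get_state(); q=s['tcp_rot']; R=Ro.from_quat([q[1],q[2],q[3],q[0]]).as_matrix()
    print('t',round(s['time_s'],2),'p',np.round(s['ee_pos']*1000,1),'jaw yaw',np.degrees(np.arctan2(R[1,0],R[0,0])).round(2),'y',np.round(R[:,1],3),'F',np.round(s['contact_force'],1),'open',round(s['opening']*1000,1)); return s,R
E
python3 - <<'E'
from h import *
s,R=tool(); print(R)
c=cam('top')
for p in((.49,.37,0),(.442,.37,0),(.538,.37,0),(.49,.418,0),(.49,.322,0)): print(p,w2px(c,p))
W=cloud(c); z=W[...,2]
# dishes via depth
for x,y in((.442,.067),(.421,-.153),(.396,-.248),(.437,-.351)):
    m=(np.hypot(W[...,0]-x,W[...,1]-y)<.05)&(z>.005); v,u=np.nonzero(m); P=W[m]; k=np.argwhere(m)[:,::-1].astype(np.float32)
    (uu,vv),r=cv2.minEnclosingCircle(k); print(m.sum(),px2w(c,u.mean(),v.mean(),.013)[:2],px2w(c,uu,vv,.013)[:2],r, P[:,2].mean())
E
```

```text
t 0.35 p [197.5 619.2 213.3] jaw yaw 72.31 y [-0. -0. -1.] F [-0.   0.2  0.4] open 93.9
[[ 3.03851725e-01 -1.00972269e-04 -9.52719329e-01]
 [ 9.52719281e-01 -3.01363525e-04  3.03851742e-01]
 [-3.17795455e-04 -9.99999949e-01  4.62840004e-06]]
(0.49, 0.37, 0) (np.float64(155.71359427617358), np.float64(233.26476295953356))
(0.442, 0.37, 0) (np.float64(155.7697599893679), np.float64(249.2870924647711))
(0.538, 0.37, 0) (np.float64(155.6576889516914), np.float64(217.31671424784045))
(0.49, 0.418, 0) (np.float64(139.86389929132437), np.float64(233.69583839615564))
(0.49, 0.322, 0) (np.float64(171.578193658257), np.float64(232.83328215741065))
421 [0.44031546 0.06755531] [0.44226709 0.06631043] 16.687271118164062 0.013388368012336555
409 [ 0.41987148 -0.15143532] [ 0.42129957 -0.15248165] 16.61573600769043 0.013515041208283151
416 [ 0.39533722 -0.24807584] [ 0.39627776 -0.24824226] 16.813762664794922 0.013332538644012472
418 [ 0.43522935 -0.35227919] [ 0.43660987 -0.3500971 ] 16.7847957611084 0.013334286291074957
```

Request:
{"fn": "carry_out", "kwargs": {
  "commands": [
    [31.5, -48.6, 0, 0, 0, -5.8, 0],
    [31.5, -48.6, 0, 0, 0, -5.8, 0],
    [31.5, -48.6, 0, 0, 0, -5.8, 0],
    [31.5, -48.6, 0, 0, 0, -5.8, 0],
    [31.5, -48.6, 0, 0, 0, -5.8, 0]
  ],
  "grip_force": 20
}}

```text
time_s: 1.02
ee_pos: [0.356, 0.3748, 0.2138]
tcp_rot: [0.658, -0.657, -0.26, 0.26]
contact_force: [0.8, -0.4, -0.2]
opening: 0.0488
```

Request:
{"fn": "carry_out", "kwargs": {
  "commands": [
    [31.5, -48.6, 0, 0, 0, -5.8, 0],
    [31.5, -48.6, 0, 0, 0, -5.8, 0],
    [31.5, -48.6, 0, 0, 0, -5.8, 0],
    [31.5, -48.6, 0, 0, 0, -5.8, 0],
    [31.5, -48.6, 0, 0, 0, -5.8, 0]
  ]
}}

```text
time_s: 1.65
ee_pos: [0.5135, 0.1319, 0.2138]
tcp_rot: [0.702, -0.702, -0.087, 0.087]
contact_force: [1.0, 1.1, 0.3]
opening: 0.0471
```

Request:
{"fn": "carry_out", "kwargs": {
  "commands": [
    [31.5, -48.6, 0, 0, 0, -5.8, 0],
    [31.5, -48.6, 0, 0, 0, -5.8, 0],
    [31.5, -48.6, 0, 0, 0, -5.8, 0],
    [0, 0, 0, 0, 0, 0, 0]
  ]
}}

```text
time_s: 2.15
ee_pos: [0.6087, -0.0186, 0.2136]
tcp_rot: [-0.705, 0.708, -0.021, 0.023]
contact_force: [-1.2, 0.4, -0.4]
opening: 0.0472
```

Request:
{"fn": "carry_out", "kwargs": {
  "commands": [
    [-2.4, 5.6, -40, 0, 0, 0, 0],
    [0, 0, -35, 0, 0, 0, 0],
    [0, 0, -8.6, 0, 0, 0, 0],
    [0, 0, 0, 0, 0, 0, -1],
    [0, 0, 0, 0, 0, 0, -1]
  ]
}}

```text
time_s: 2.78
ee_pos: [0.6056, -0.0068, 0.1314]
tcp_rot: [0.707, -0.707, 0.018, -0.02]
contact_force: [0.7, 0.3, -0.5]
opening: 0.0304
```

Request:
{"fn": "carry_out", "kwargs": {
  "commands": [
    [0, 0, 0, 0, 0, 0, -1],
    [0, 0, 0, 0, 0, 0, -1]
  ]
}}

```text
time_s: 3.02
ee_pos: [0.6057, -0.007, 0.1312]
tcp_rot: [0.707, -0.707, 0.018, -0.02]
contact_force: [0.1, 0.6, 5.8]
opening: 0.0217
```

Request:
{"fn": "carry_out", "kwargs": {
  "commands": [
    [0, 0, 0, 0, 0, 0, -0.2],
    [0, 0, 0, 0, 0, 0, -0.2],
    [0, -5.5, 0, 0, 0, 0, -0.2],
    [0, 0, 0, 0, 0, 0, -1],
    [0, 0, 0, 0, 0, 0, -1]
  ],
  "grip_force": 30
}}

```text
time_s: 3.65
ee_pos: [0.6046, -0.0125, 0.1298]
tcp_rot: [0.707, -0.707, 0.019, -0.019]
contact_force: [-0.4, 0.2, -0.8]
opening: 0.0214
```

Request:
{"fn": "carry_out", "kwargs": {
  "commands": [
    [0, 0, 0, 0, 0, 0, -1],
    [0, 0, 20, 0, 0, 0, -1],
    [0, 0, 30, 0, 0, 0, -1],
    [0, 0, 30, 0, 0, 0, -1],
    [0, 0, 0, 0, 0, 0, -1]
  ]
}}

```text
time_s: 4.28
ee_pos: [0.6062, -0.0125, 0.2119]
tcp_rot: [0.707, -0.707, 0.017, -0.021]
contact_force: [0.0, -0.3, -1.3]
opening: 0.0211
```

Run:
```python
from h import *
tool(); s=cam('scene'); crop(s,'s2.png',190,110,350,230,5)
```

```text
t 4.28 p [606.2 -12.5 211.9] jaw yaw -3.08 y [ 0.005  0.    -1.   ] F [ 0.  -0.3 -1.3] open 21.1
```

View pics/s2.png

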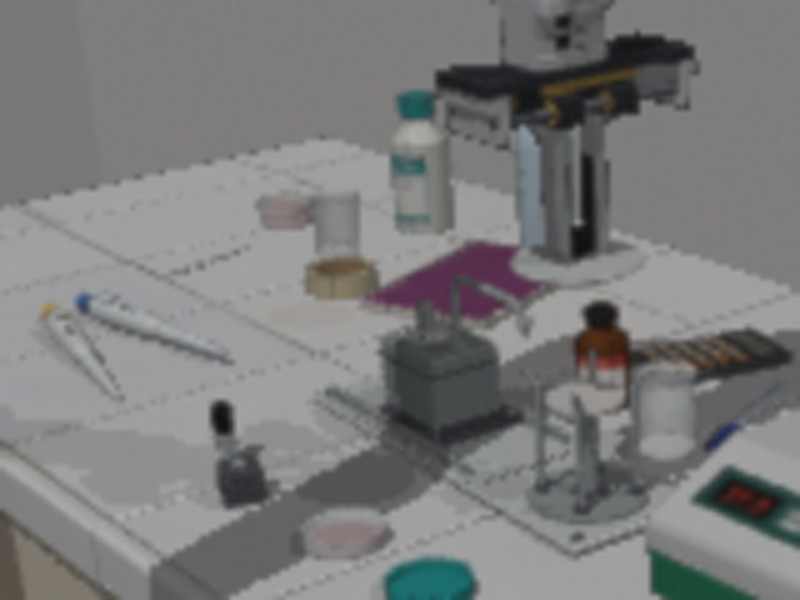

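Request:
{"fn": "carry_out", "kwargs": {
  "commands": [
    [-15.2, 53.5, 0, 0, 0, 0, -1],
    [-15.2, 53.5, 0, 0, 0, 0, -1],
    [-15.2, 53.5, 0, 0, 0, 0, -1],
    [-15.2, 53.5, 0, 0, 0, 0, -1],
    [-15.2, 53.5, 0, 0, 0, 0, -1]
  ]
}}

```text
time_s: 4.95
ee_pos: [0.5269, 0.2565, 0.2082]
tcp_rot: [-0.706, 0.707, -0.02, 0.018]
contact_force: [0.9, 1.3, -1.0]
opening: 0.0214
```

Request:
{"fn": "carry_out", "kwargs": {
  "commands": [
    [-15.2, 53.5, 0, 0, 0, 0, -1],
    [-15.2, 53.5, 0, 0, 0, 0, -1],
    [0, 0, -60, 0, 0, 0, -1],
    [0, 0, -60, 0, 0, 0, -1],
    [0, 0, -40, 0, 0, 0, -1]
  ]
}}

```text
time_s: 5.58
ee_pos: [0.4954, 0.3608, 0.0454]
tcp_rot: [-0.706, 0.708, -0.021, 0.017]
contact_force: [0.6, -0.2, -0.3]
opening: 0.0212
```

Request:
{"fn": "carry_out", "kwargs": {
  "commands": [
    [0, 0, -20, 0, 0, 0, -1],
    [0, 0, -4, 0, 0, 0, -1],
    [0, 0, -2, 0, 0, 0, -1],
    [0, 0, 0, 0, 0, 0, -1]
  ]
}}

```text
time_s: 6.08
ee_pos: [0.4991, 0.3627, 0.0252]
tcp_rot: [0.707, -0.706, 0.018, -0.02]
contact_force: [0.2, 0.1, -0.2]
opening: 0.0215
```

Request:
{"fn": "carry_out", "kwargs": {
  "commands": [
    [0, 0, -1, 0, 0, 0, -1],
    [0, 0, -1, 0, 0, 0, -1],
    [0, 0, 0, 0, 0, 0, -1]
  ]
}}

```text
time_s: 6.45
ee_pos: [0.499, 0.3626, 0.0239]
tcp_rot: [0.707, -0.706, 0.019, -0.02]
contact_force: [-2.3, -0.3, 8.7]
opening: 0.0213
```

Contact. Release, rise and look.

Request:
{"fn": "carry_out", "kwargs": {
  "commands": [
    [0, 0, 0, 0, 0, 0, 0.2],
    [0, 0, 0, 0, 0, 0, 0.2],
    [0, 0, 40, 0, 0, 0, 1],
    [0, 0, 60, 0, 0, 0, 1],
    [-5, -60, 40, 0, 0, 0, 1]
  ]
}}

```text
time_s: 7.08
ee_pos: [0.4948, 0.3145, 0.1588]
tcp_rot: [0.708, -0.705, 0.015, -0.018]
contact_force: [0.4, -0.8, 0.2]
opening: 0.0676
```

Request:
{"fn": "carry_out", "kwargs": {
  "commands": [
    [-5, -60, 0, 0, 0, 0, 1],
    [-5, -60, 0, 0, 0, 0, 1],
    [-5, -60, 0, 0, 0, 0, 1],
    [0, 0, 0, 0, 0, 0, 1]
  ]
}}

```text
time_s: 7.58
ee_pos: [0.4785, 0.1247, 0.157]
tcp_rot: [-0.706, 0.707, -0.022, 0.022]
contact_force: [0.5, 0.7, 0.3]
opening: 0.0941
```

```bash
cat >> h.py <<'E'
def dishes(c,W,zmin=.005):
    z=W[...,2]; out=[]
    im=c['img'].astype(int); pk=((im[...,2]-im[...,1])>12).astype(np.uint8)
    n,l,st,ce=cv2.connectedComponentsWithStats(pk)
    for i in range(1,n):
        if st[i,4]<80: continue
        u,v=ce[i]; p=px2w(c,u,v,.013)
        if not(.3<p[0]<.58 and -.5<p[1]<.5): continue
        m=(np.hypot(W[...,0]-p[0],W[...,1]-p[1])<.045)&(z>zmin)&(z<.03)
        (uu,vv),r=cv2.minEnclosingCircle(np.argwhere(m)[:,::-1].astype(np.float32))
        print('dish',np.round(ce[i]),st[i,4],np.round(p[:2]*1000,1),'circ',np.round(px2w(c,uu,vv,.013)[:2]*1000,1),round(r,1))
E
python3 - <<'E'
from h import *
tool(); c=cam('top'); W=cloud(c); dishes(c,W); cv2.imwrite('pics/t4.png',c['img']); s=cam('scene'); cv2.imwrite('pics/s4.png',s['img'])
z=W[...,2]
m=(np.hypot(W[...,0]-.499,W[...,1]-.3626)<.07)&(z>.005); print(m.sum(),W[m].mean(0)); m&=z>.022; print(W[m])
E
```

```text
t 7.58 p [478.5 124.7 157. ] jaw yaw -3.61 y [-0.    -0.002 -1.   ] F [0.5 0.7 0.3] open 94.1
dish [397. 245.] 250 [ 436.7 -351.4] circ [ 436.6 -348.2] 14.7
dish [256. 247.] 249 [441.8  67.4] circ [442.7  66.4] 15.0
dish [330. 252.] 245 [ 420.9 -152.7] circ [ 423.5 -152.2] 14.4
dish [363. 259.] 256 [ 396.3 -248.2] circ [ 396.7 -248.3] 14.9
515 [0.50771327 0.37991524 0.01311553]
[[0.50863122 0.36793001 0.02911269]
 [0.50854368 0.3647947  0.02958509]
 [0.50838247 0.35987151 0.03521413]
 [0.50839942 0.3592732  0.0283776 ]
 [0.50569895 0.36908433 0.03427878]
 [0.50566952 0.36757037 0.03016295]
 [0.50561112 0.36523152 0.02836183]
 [0.50546305 0.36035317 0.03385561]
 [0.50539517 0.3577465  0.03283223]
 [0.50521839 0.35206522 0.04075999]
 [0.50532765 0.35445362 0.02511856]
 [0.50284889 0.37229495 0.03359626]
 [0.50278475 0.36988301 0.03204288]
 [0.50271409 0.36724933 0.0311033 ]
 [0.50265444 0.36498927 0.02908331]
 [0.50248323 0.35894423 0.03794329]
 [0.50246317 0.35802669 0.03205079]
 [0.50237142 0.35467776 0.03317612]
 [0.5023077  0.3522786  0.03153032]
 [0.49991241 0.37237169 0.03340381]
[... 309 characters left out ...]
41  0.03548618]
 [0.49678988 0.36507825 0.03733691]
 [0.4966922  0.36112756 0.04019735]
 [0.49665739 0.36070593 0.0329265 ]
 [0.49657181 0.35743636 0.03382225]
 [0.49650501 0.35522665 0.03163991]
 [0.49401867 0.37081577 0.03782943]
 [0.49395246 0.36897314 0.03469289]
 [0.49387227 0.36599279 0.0347594 ]
 [0.49379324 0.36310803 0.03455354]
 [0.49370015 0.35904656 0.03773531]
 [0.49363558 0.35737515 0.03403003]
 [0.49356088 0.35486141 0.03273642]
 [0.49102163 0.36935084 0.03364867]
 [0.49094391 0.36672869 0.03269058]
 [0.49086406 0.36377587 0.0326687 ]
 [0.49078885 0.36158396 0.03045542]
 [0.49070588 0.3581233  0.03189268]
 [0.49063729 0.35710168 0.02623842]
 [0.48784839 0.36219991 0.0287103 ]]
```

View pics/t4.png

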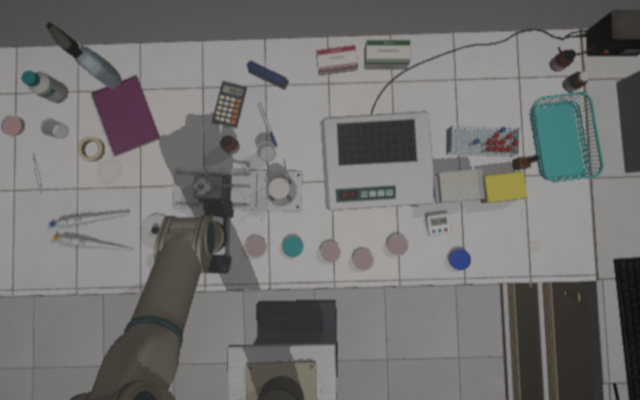

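Request:
{"fn": "carry_out", "kwargs": {
  "commands": [
    [-36.5, -50, 0, 0, 0, 0.5, 1],
    [0, -6, -50, 0, 0, 0, 1],
    [0, 0, -40, 0, 0, 0, 1],
    [0, 0, 0, 0, 0, 0, 1],
    [0, 0, 0, 0, 0, 0, 1]
  ]
}}

```text
time_s: 8.3
ee_pos: [0.4432, 0.0753, 0.0671]
tcp_rot: [0.707, -0.707, 0.015, -0.016]
contact_force: [-0.0, 0.5, -0.1]
opening: 0.094
```

Request:
{"fn": "carry_out", "kwargs": {
  "commands": [
    [-1, -8.5, -30, 0, 0, 0, 1],
    [0, 0, -22, 0, 0, 0, 1],
    [0, 0, -5, 0, 0, 0, 1],
    [0, 0, 0, 0, 0, 0, 1]
  ]
}}

```text
time_s: 8.8
ee_pos: [0.4426, 0.0666, 0.0104]
tcp_rot: [0.707, -0.707, 0.015, -0.016]
contact_force: [-0.3, -0.3, 0.3]
opening: 0.0941
```

Request:
{"fn": "carry_out", "kwargs": {
  "commands": [
    [0, 0, 0, 0, 0, 0, -1],
    [0, 0, 0, 0, 0, 0, -1],
    [0, 0, 0, 0, 0, 0, -1],
    [0, 0, 0, 0, 0, 0, -1]
  ],
  "grip_force": 12
}}

```text
time_s: 9.3
ee_pos: [0.4416, 0.0658, 0.0097]
tcp_rot: [0.707, -0.707, 0.016, -0.016]
contact_force: [0.3, 0.1, 3.2]
opening: 0.0622
```

Request:
{"fn": "carry_out", "kwargs": {
  "commands": [
    [0, 0, 30, 0, 0, 0, -1],
    [0, 0, 60, 0, 0, 0, -1],
    [0, 0, 50, 0, 0, 0, -1],
    [0, 0, 0, 0, 0, 0, -1]
  ]
}}

```text
time_s: 9.8
ee_pos: [0.4436, 0.066, 0.1523]
tcp_rot: [0.708, -0.706, 0.014, -0.018]
contact_force: [0.2, 0.3, -0.8]
opening: 0.0625
```

Run:
```python
from h import *
tool(); c=cam('top'); W=cloud(c); crop(c,'t5.png',240,150,320,220,9); z=W[...,2]
m=(np.hypot(W[...,0]-.607,W[...,1]+.012)<.034)&(z>.08)&(z<.1); P=W[m]; print(m.sum(),P.mean(0),P.min(0),P.max(0))
(uu,vv),r=cv2.minEnclosingCircle(np.argwhere(m)[:,::-1].astype(np.float32)); print(px2w(c,uu,vv,.093),r,uu,vv)
s=cam('scene'); crop(s,'s5.png',210,130,340,230,6)
```

```text
t 9.8 p [443.6  66.  152.3] jaw yaw -2.57 y [ 0.006  0.002 -1.   ] F [ 0.2  0.3 -0.8] open 62.5
345 [ 0.60742054 -0.01192747  0.09236353] [ 0.57947191 -0.04129893  0.08295278] [0.63673579 0.01842898 0.09900704]
[ 0.60591672 -0.01262703  0.093     ] 10.920701026916504 278.82525634765625 188.76698303222656
```

View pics/t5.png

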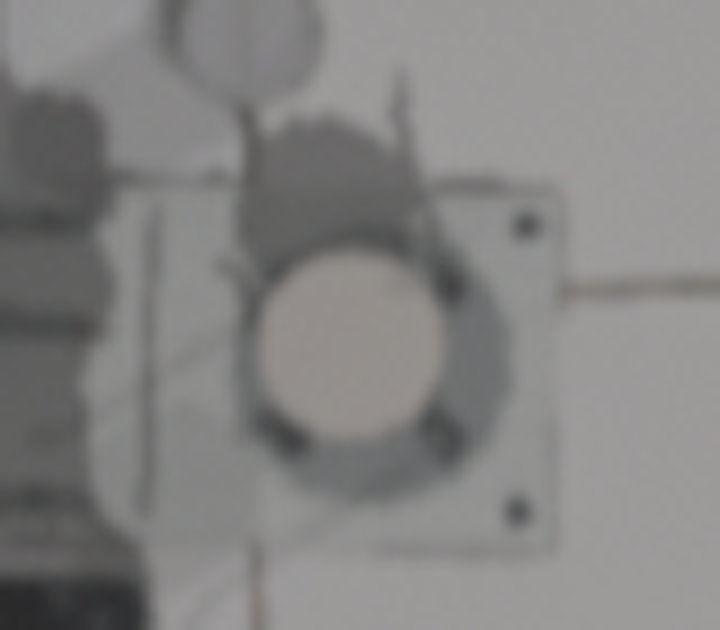

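View pics/s5.png

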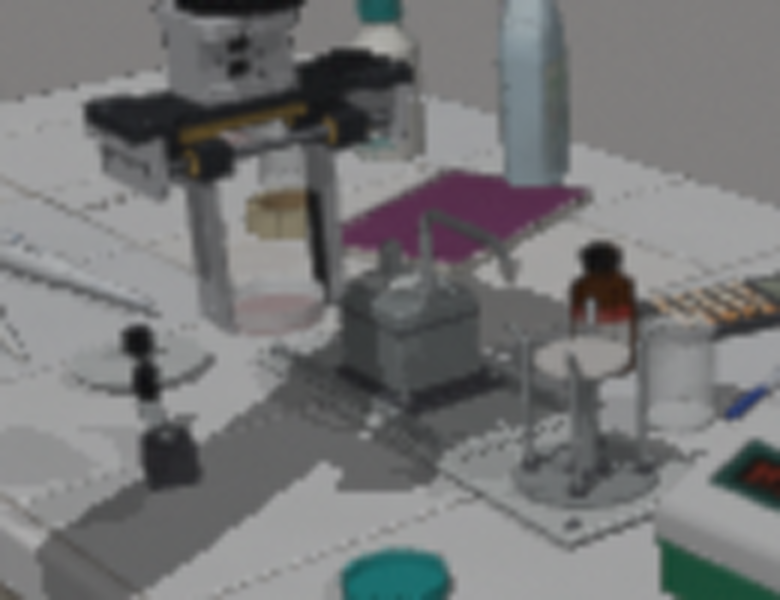

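Request:
{"fn": "carry_out", "kwargs": {
  "commands": [
    [20, -55, 0, 0, 0, 0, -1],
    [40, -24, 0, 0, 0, 0, -1],
    [52, 0, 0, 0, 0, 0, -1],
    [51, 0, 0, 0, 0, 0, -1],
    [0, 0, 0, 0, 0, 0, -1]
  ]
}}

```text
time_s: 10.52
ee_pos: [0.6065, -0.0135, 0.1467]
tcp_rot: [-0.707, 0.707, -0.016, 0.015]
contact_force: [-1.4, 0.6, -0.0]
opening: 0.0618
```

Request:
{"fn": "carry_out", "kwargs": {
  "commands": [
    [0, 0, 0, 0, 0, 0, -1]
  ]
}}

```text
time_s: 10.65
ee_pos: [0.6022, -0.0136, 0.1474]
tcp_rot: [0.707, -0.707, 0.018, -0.015]
contact_force: [-0.3, -0.1, -0.5]
opening: 0.0618
```

Request:
{"fn": "carry_out", "kwargs": {
  "commands": [
    [0, 0, 0, 0, 0, 0, -1],
    [0, 0, 0, 0, 0, 0, -1]
  ]
}}

```text
time_s: 10.9
ee_pos: [0.6035, -0.0132, 0.1495]
tcp_rot: [0.707, -0.707, 0.016, -0.016]
contact_force: [0.7, 0.5, 0.1]
opening: 0.0623
```

Run:
```python
from h import *
tool(); tool(); cam('top');tool();cam('top');tool()
```

```text
t 10.9 p [603.5 -13.2 149.5] jaw yaw -2.61 y [-0.001  0.001 -1.   ] F [0.7 0.5 0.1] open 62.3
t 10.9 p [603.5 -13.2 149.5] jaw yaw -2.61 y [-0.001  0.001 -1.   ] F [0.7 0.5 0.1] open 62.3
t 10.95 p [603.8 -13.1 149.6] jaw yaw -2.6 y [-0.  0. -1.] F [-0.3  0.5  0. ] open 61.8
t 11.0 p [604.  -13.1 149.7] jaw yaw -2.6 y [ 0.  0. -1.] F [-1.   0.4 -0.8] open 62.0
```

Request:
{"fn": "carry_out", "kwargs": {
  "commands": [
    [2.3, 0, -12, 0, 0, 0, -1],
    [0, 0, -10, 0, 0, 0, -1],
    [0, 0, -10, 0, 0, 0, -1],
    [0, 0, -10, 0, 0, 0, -1],
    [0, 0, 0, 0, 0, 0, -1]
  ]
}}

```text
time_s: 11.62
ee_pos: [0.6061, -0.0134, 0.1064]
tcp_rot: [-0.707, 0.707, -0.017, 0.015]
contact_force: [0.2, -1.0, -0.6]
opening: 0.062
```

Request:
{"fn": "carry_out", "kwargs": {
  "commands": [
    [0, 0, -6, 0, 0, 0, -1],
    [0, 0, -6, 0, 0, 0, -1],
    [0, 0, -6, 0, 0, 0, -1],
    [0, 0, 0, 0, 0, 0, -1]
  ]
}}

```text
time_s: 12.12
ee_pos: [0.6063, -0.0132, 0.089]
tcp_rot: [0.707, -0.707, 0.016, -0.016]
contact_force: [0.4, 1.0, -0.2]
opening: 0.0623
```

Run:
```python
from h import *
tool(); s=cam('scene'); crop(s,'s6.png',250,130,350,230,6)
```

```text
t 12.12 p [606.3 -13.2  89. ] jaw yaw -2.59 y [-0.001  0.    -1.   ] F [ 0.4  1.  -0.2] open 62.3
```

View pics/s6.png

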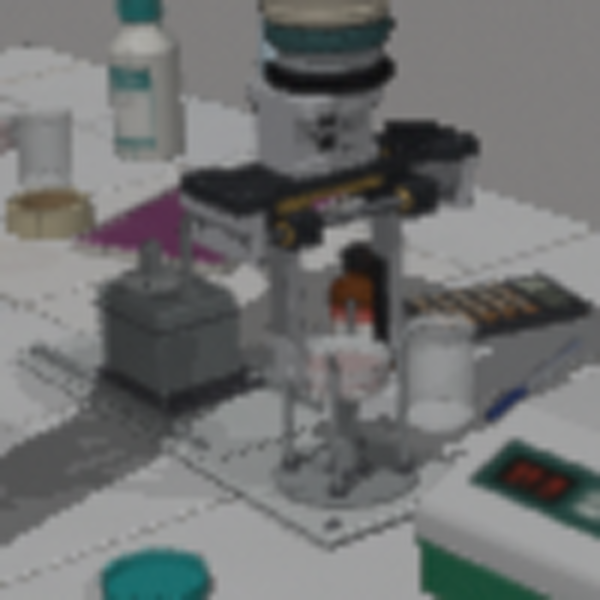

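Request:
{"fn": "carry_out", "kwargs": {
  "commands": [
    [0, 0, 0, 0, 0, 0, 0.7],
    [0, 0, 0, 0, 0, 0, 0.7],
    [0, 0, 20, 0, 0, 0, 0.7],
    [0, 0, 40, 0, 0, 0, 1],
    [-20, -40, 0, 0, 0, 0, 1]
  ]
}}

```text
time_s: 12.8
ee_pos: [0.5903, -0.0505, 0.152]
tcp_rot: [0.707, -0.706, 0.011, -0.016]
contact_force: [0.3, -1.8, -0.1]
opening: 0.0933
```

Request:
{"fn": "carry_out", "kwargs": {
  "commands": [
    [-50, -30, 0, 0, 0, 0, 1],
    [-50, -30, 0, 0, 0, 0, 1],
    [-45, -38, 0, 0, 0, 0, 1],
    [-20, 0, 0, 0, 0, 0, 1]
  ]
}}

```text
time_s: 13.3
ee_pos: [0.419, -0.1542, 0.1501]
tcp_rot: [-0.707, 0.707, -0.018, 0.018]
contact_force: [-0.2, 1.1, -0.8]
opening: 0.094
```

```bash
cat > look.py <<'E'
from h import *
import sys
tool(); c=cam('top'); W=cloud(c); dishes(c,W); z=W[...,2]
m=(np.hypot(W[...,0]-.607,W[...,1]+.012)<.034)&(z>.06)&(z<.125); P=W[m]; print('stack',m.sum(),P.mean(0),np.percentile(P[:,2],[5,50,95]))
crop(c,sys.argv[1]+'.png',150,130,450,290,2.6)
s=cam('scene'); crop(s,sys.argv[1]+'s.png',190,130,350,250,5); tool()
E
python3 look.py a1
```

```text
t 13.3 p [ 419.  -154.2  150.1] jaw yaw -2.96 y [ 0.    -0.001 -1.   ] F [-0.2  1.1 -0.8] open 94.0
dish [397. 245.] 248 [ 437.4 -351.4] circ [ 436.9 -350.7] 14.8
dish [365. 258.] 170 [ 399.3 -254.4] circ [ 399.8 -253.5] 14.8
stack 389 [ 0.60605196 -0.01129764  0.09437676] [0.0891367  0.09434729 0.09931297]
t 13.4 p [ 419.4 -151.8  149.9] jaw yaw -2.8 y [-0.001  0.001 -1.   ] F [1.  0.2 0.2] open 93.8
```

View pics/a1s.png

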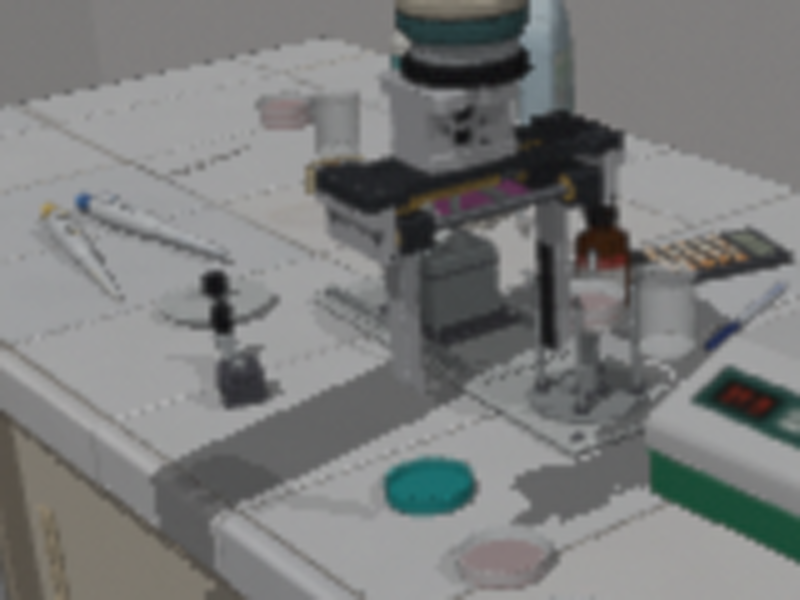

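View pics/a1.png

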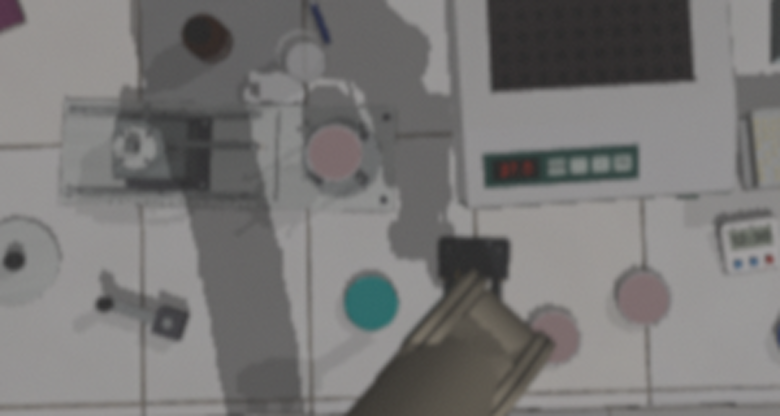

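Request:
{"fn": "carry_out", "kwargs": {
  "commands": [
    [1.5, -0.8, -60, 0, 0, 0, 1],
    [0, 0, -55, 0, 0, 0, 1],
    [0, 0, -20, 0, 0, 0, 1],
    [0, 0, -4, 0, 0, 0, 1],
    [0, 0, 0, 0, 0, 0, 1]
  ]
}}

```text
time_s: 14.02
ee_pos: [0.4243, -0.1521, 0.0107]
tcp_rot: [-0.707, 0.707, -0.015, 0.016]
contact_force: [-0.7, -0.6, 0.2]
opening: 0.0937
```

Request:
{"fn": "carry_out", "kwargs": {
  "commands": [
    [0, 0, 0, 0, 0, 0, 1]
  ]
}}

```text
time_s: 14.15
ee_pos: [0.4244, -0.1522, 0.0114]
tcp_rot: [-0.707, 0.707, -0.015, 0.017]
contact_force: [0.1, -0.4, -0.5]
opening: 0.0941
```

Request:
{"fn": "carry_out", "kwargs": {
  "commands": [
    [-3, 0, -1.5, 0, 0, 0, 1],
    [0, 0, 0, 0, 0, 0, -1],
    [0, 0, 0, 0, 0, 0, -1],
    [0, 0, 0, 0, 0, 0, -1],
    [0, 0, 0, 0, 0, 0, -1]
  ]
}}

```text
time_s: 14.78
ee_pos: [0.4202, -0.1521, 0.009]
tcp_rot: [0.707, -0.707, 0.016, -0.016]
contact_force: [0.6, -0.4, 0.9]
opening: 0.0622
```

Request:
{"fn": "carry_out", "kwargs": {
  "commands": [
    [0, 0, 40, 0, 0, 0, -1],
    [0, 0, 60, 0, 0, 0, -1],
    [20, 30, 38, 0, 0, 0, -1],
    [30, 50, 0, 0, 0, 0, -1],
    [40, 40, 0, 0, 0, 0, -1]
  ]
}}

```text
time_s: 15.4
ee_pos: [0.5106, -0.03, 0.1477]
tcp_rot: [0.707, -0.707, 0.016, -0.016]
contact_force: [1.1, -1.2, 0.5]
opening: 0.0621
```

Request:
{"fn": "carry_out", "kwargs": {
  "commands": [
    [48, 20, 0, 0, 0, 0, -1],
    [46, 0, 0, 0, 0, 0, -1],
    [0, 0, 0, 0, 0, 0, -1],
    [0, 0, 0, 0, 0, 0, -1],
    [0, 0, 0, 0, 0, 0, -1]
  ]
}}

```text
time_s: 16.02
ee_pos: [0.6027, -0.0124, 0.1469]
tcp_rot: [0.707, -0.707, 0.017, -0.016]
contact_force: [-0.6, -0.5, 0.2]
opening: 0.0622
```

Run:
```python
from h import *
tool(); cam('top');cam('top');tool()
```

```text
t 16.02 p [602.7 -12.4 146.9] jaw yaw -2.67 y [-0.001  0.    -1.   ] F [-0.6 -0.5  0.2] open 62.2
t 16.12 p [603.3 -12.3 147.2] jaw yaw -2.64 y [-0.001  0.001 -1.   ] F [-0.6  0.6 -0.4] open 62.1
```

Request:
{"fn": "carry_out", "kwargs": {
  "commands": [
    [2.6, 0, -12, 0, 0, 0, -1],
    [0, 0, -10, 0, 0, 0, -1],
    [0, 0, -10, 0, 0, 0, -1],
    [0, 0, -10, 0, 0, 0, -1],
    [0, 0, 0, 0, 0, 0, -1]
  ]
}}

```text
time_s: 16.75
ee_pos: [0.6064, -0.0119, 0.1039]
tcp_rot: [0.707, -0.707, 0.017, -0.016]
contact_force: [0.5, 0.4, -0.8]
opening: 0.0623
```

Request:
{"fn": "carry_out", "kwargs": {
  "commands": [
    [0, 0, -6, 0, 0, 0, -1],
    [0, 0, -6, 0, 0, 0, -1],
    [0, 0, -5, 0, 0, 0, -1],
    [0, 0, 0, 0, 0, 0, -1]
  ]
}}

```text
time_s: 17.25
ee_pos: [0.6066, -0.012, 0.0876]
tcp_rot: [0.707, -0.707, 0.016, -0.016]
contact_force: [-0.4, 1.1, 0.7]
opening: 0.0619
```

Run:
```python
from h import *
tool(); s=cam('scene'); crop(s,'s7.png',250,130,350,230,6)
```

```text
t 17.25 p [606.6 -12.   87.6] jaw yaw -2.59 y [-0.001  0.    -1.   ] F [-0.4  1.1  0.7] open 61.9
```

View pics/s7.png

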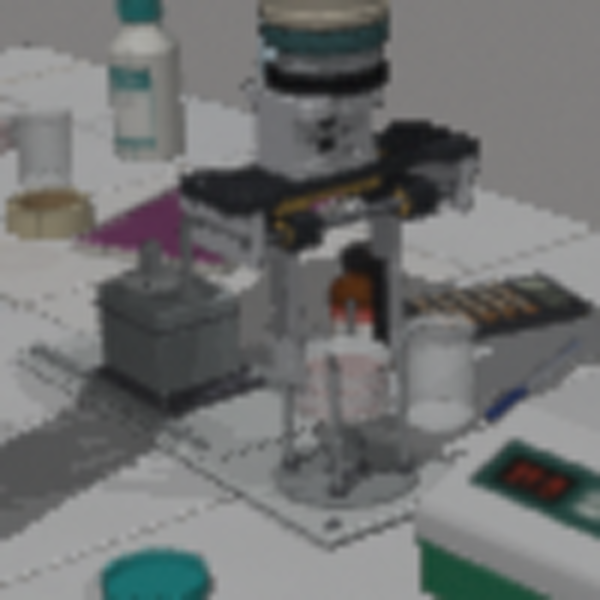

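Good. Release; next dish 3 (396,−248).

Request:
{"fn": "carry_out", "kwargs": {
  "commands": [
    [0, 0, 0, 0, 0, 0, 0.7],
    [0, 0, 0, 0, 0, 0, 0.7],
    [0, 0, 20, 0, 0, 0, 0.7],
    [0, 0, 40, 0, 0, 0, 1],
    [-20, -40, 0, 0, 0, 0, 1]
  ]
}}

```text
time_s: 17.92
ee_pos: [0.5908, -0.0496, 0.1517]
tcp_rot: [0.707, -0.707, 0.011, -0.016]
contact_force: [0.6, -1.1, -0.1]
opening: 0.0934
```

Request:
{"fn": "carry_out", "kwargs": {
  "commands": [
    [-50, -30, 0, 0, 0, 0, 1],
    [-50, -30, 0, 0, 0, 0, 1],
    [-45, -40, 0, 0, 0, 0, 1],
    [-25, -50, 0, 0, 0, 0, 1],
    [-18, -40, 0, 0, 0, 0, 1]
  ]
}}

```text
time_s: 18.55
ee_pos: [0.398, -0.2443, 0.1496]
tcp_rot: [-0.707, 0.707, -0.016, 0.017]
contact_force: [0.6, -0.4, 0.0]
opening: 0.0937
```

Request:
{"fn": "carry_out", "kwargs": {
  "commands": [
    [0, 0, 0, 0, 0, 0, 1],
    [0, 0, 0, 0, 0, 0, 1]
  ]
}}

```text
time_s: 18.8
ee_pos: [0.3994, -0.2416, 0.1487]
tcp_rot: [0.707, -0.707, 0.016, -0.016]
contact_force: [0.5, 0.4, -0.1]
opening: 0.0938
```

```bash
python3 look.py a2
```

```text
t 18.8 p [ 399.4 -241.6  148.7] jaw yaw -2.59 y [ 0.001  0.001 -1.   ] F [ 0.5  0.4 -0.1] open 93.8
dish [397. 245.] 243 [ 437.2 -351.2] circ [ 437.9 -350.9] 15.2
stack 398 [ 0.60569773 -0.012818    0.09317493] [0.08711725 0.09356892 0.09855131]
t 18.9 p [ 399.7 -240.7  148.2] jaw yaw -2.45 y [ 0.001  0.001 -1.   ] F [ 0.3  0.5 -0.5] open 94.0
```

View pics/a2.png

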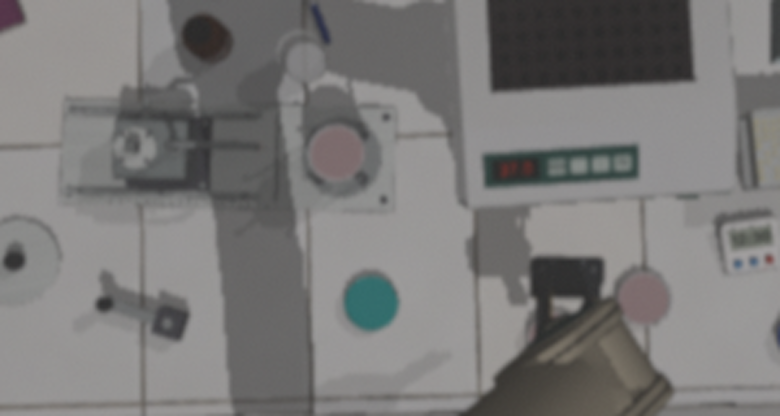

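Request:
{"fn": "carry_out", "kwargs": {
  "commands": [
    [-3.5, -7.7, -60, 0, 0, 0, 1],
    [0, 0, -55, 0, 0, 0, 1],
    [0, 0, -20, 0, 0, 0, 1],
    [0, 0, 0, 0, 0, 0, 1],
    [0, 0, 0, 0, 0, 0, 1]
  ]
}}

```text
time_s: 19.52
ee_pos: [0.3962, -0.2496, 0.0137]
tcp_rot: [-0.707, 0.707, -0.015, 0.016]
contact_force: [1.0, -0.6, -0.1]
opening: 0.0939
```

Request:
{"fn": "carry_out", "kwargs": {
  "commands": [
    [0, 0, 0, 0, 0, 0, 1]
  ]
}}

```text
time_s: 19.65
ee_pos: [0.3963, -0.2499, 0.0141]
tcp_rot: [-0.707, 0.707, -0.015, 0.016]
contact_force: [1.4, 0.4, 0.6]
opening: 0.0935
```

Request:
{"fn": "carry_out", "kwargs": {
  "commands": [
    [0, 1.6, -4.4, 0, 0, 0, 1],
    [0, 0, 0, 0, 0, 0, -1],
    [0, 0, 0, 0, 0, 0, -1],
    [0, 0, 0, 0, 0, 0, -1],
    [0, 0, 0, 0, 0, 0, -1]
  ]
}}

```text
time_s: 20.27
ee_pos: [0.3953, -0.2483, 0.0086]
tcp_rot: [-0.707, 0.707, -0.016, 0.016]
contact_force: [-0.9, 0.0, 0.9]
opening: 0.0623
```

Request:
{"fn": "carry_out", "kwargs": {
  "commands": [
    [0, 0, 40, 0, 0, 0, -1],
    [0, 0, 60, 0, 0, 0, -1],
    [18, 40, 38, 0, 0, 0, -1],
    [25, 50, 0, 0, 0, 0, -1],
    [45, 40, 0, 0, 0, 0, -1]
  ]
}}

```text
time_s: 20.9
ee_pos: [0.4831, -0.1163, 0.1474]
tcp_rot: [0.707, -0.707, 0.016, -0.016]
contact_force: [1.6, -1.4, -0.2]
opening: 0.0618
```

Request:
{"fn": "carry_out", "kwargs": {
  "commands": [
    [50, 36, 0, 0, 0, 0, -1],
    [45, 40, 0, 0, 0, 0, -1],
    [25, 30, 0, 0, 0, 0, -1],
    [0, 0, 0, 0, 0, 0, -1],
    [0, 0, 0, 0, 0, 0, -1]
  ]
}}

```text
time_s: 21.52
ee_pos: [0.6023, -0.0132, 0.1463]
tcp_rot: [-0.707, 0.707, -0.017, 0.016]
contact_force: [-0.2, -0.8, 0.3]
opening: 0.0618
```

Request:
{"fn": "carry_out", "kwargs": {
  "commands": [
    [0, 0, 0, 0, 0, 0, -1],
    [0, 0, 0, 0, 0, 0, -1]
  ]
}}

```text
time_s: 21.78
ee_pos: [0.6028, -0.0133, 0.1468]
tcp_rot: [0.707, -0.707, 0.017, -0.017]
contact_force: [0.3, 0.1, 0.7]
opening: 0.0623
```

Request:
{"fn": "carry_out", "kwargs": {
  "commands": [
    [2.9, 0.7, -12, 0, 0, 0, -1],
    [0, 0, -10, 0, 0, 0, -1],
    [0, 0, -10, 0, 0, 0, -1],
    [0, 0, -10, 0, 0, 0, -1],
    [0, 0, 0, 0, 0, 0, -1]
  ]
}}

```text
time_s: 22.4
ee_pos: [0.6057, -0.0113, 0.1035]
tcp_rot: [0.707, -0.707, 0.017, -0.015]
contact_force: [1.4, 0.2, 0.1]
opening: 0.0621
```

Request:
{"fn": "carry_out", "kwargs": {
  "commands": [
    [0, 0, -6, 0, 0, 0, -1],
    [0, 0, -6, 0, 0, 0, -1],
    [0, 0, -4, 0, 0, 0, -1],
    [0, 0, 0, 0, 0, 0, -1]
  ]
}}

```text
time_s: 22.9
ee_pos: [0.6059, -0.0114, 0.0882]
tcp_rot: [0.707, -0.707, 0.016, -0.016]
contact_force: [-0.1, 0.2, 0.7]
opening: 0.0621
```

Run:
```python
from h import *
tool(); s=cam('scene'); crop(s,'s8.png',250,130,350,230,6)
```

```text
t 22.9 p [605.9 -11.4  88.2] jaw yaw -2.59 y [-0.001  0.    -1.   ] F [-0.1  0.2  0.7] open 62.1
```

View pics/s8.png

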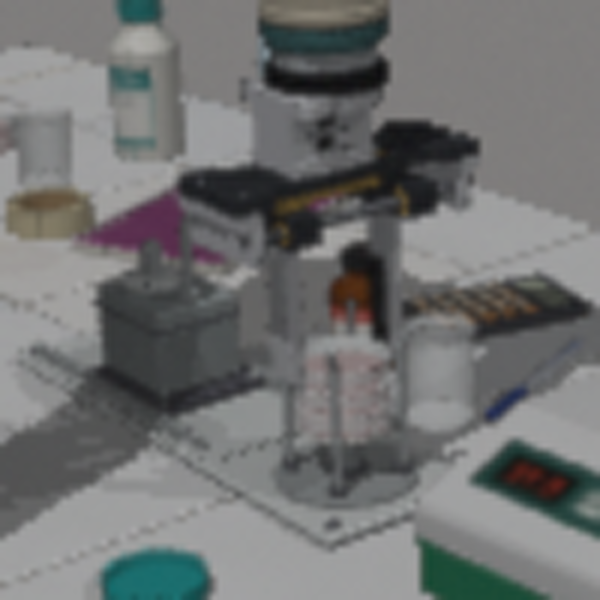

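Three stacked. Release and on to dish 4 (437,−351).

Request:
{"fn": "carry_out", "kwargs": {
  "commands": [
    [0, 0, 0, 0, 0, 0, 0.7],
    [0, 0, 0, 0, 0, 0, 0.7],
    [0, 0, 20, 0, 0, 0, 0.7],
    [0, 0, 40, 0, 0, 0, 1],
    [-20, -40, 0, 0, 0, 0, 1]
  ]
}}

```text
time_s: 23.58
ee_pos: [0.5902, -0.0491, 0.1523]
tcp_rot: [0.707, -0.707, 0.011, -0.016]
contact_force: [0.3, -1.0, -0.8]
opening: 0.0934
```

Request:
{"fn": "carry_out", "kwargs": {
  "commands": [
    [-40, -45, 0, 0, 0, 0, 1],
    [-40, -45, 0, 0, 0, 0, 1],
    [-30, -50, 0, 0, 0, 0, 1],
    [-20, -55, 0, 0, 0, 0, 1],
    [-14, -55, 0, 0, 0, 0, 1]
  ]
}}

```text
time_s: 24.2
ee_pos: [0.4417, -0.3034, 0.1503]
tcp_rot: [-0.707, 0.707, -0.015, 0.017]
contact_force: [1.2, -0.5, 0.2]
opening: 0.0941
```

Request:
{"fn": "carry_out", "kwargs": {
  "commands": [
    [0, -42, 0, 0, 0, 0, 1],
    [0, 0, 0, 0, 0, 0, 1],
    [0, 0, 0, 0, 0, 0, 1],
    [0, 0, 0, 0, 0, 0, 1]
  ]
}}

```text
time_s: 24.7
ee_pos: [0.4428, -0.3417, 0.1488]
tcp_rot: [0.707, -0.707, 0.015, -0.015]
contact_force: [-0.1, -0.4, -0.3]
opening: 0.0938
```

```bash
python3 look.py a3
```

```text
t 24.7 p [ 442.8 -341.7  148.8] jaw yaw -2.47 y [ 0.     0.001 -1.   ] F [-0.1 -0.4 -0.3] open 93.8
stack 412 [ 0.6051234  -0.01301741  0.09371719] [0.08318333 0.09462396 0.10005012]
t 24.8 p [ 442.8 -342.1  148.7] jaw yaw -2.47 y [ 0.     0.001 -1.   ] F [-0.1  0.  -0.1] open 94.1
```

View pics/a3.png

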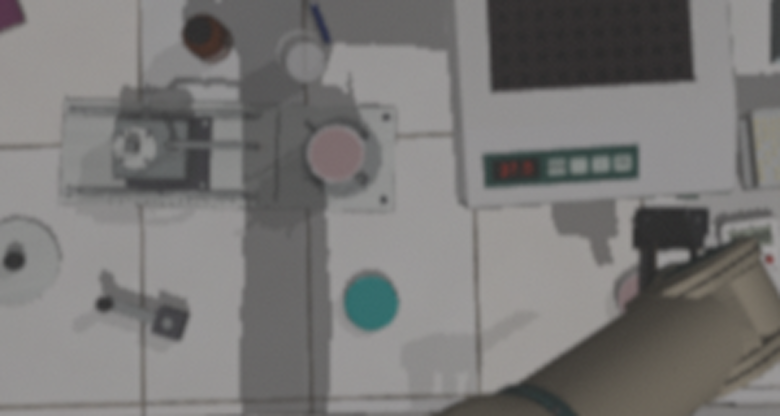

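Request:
{"fn": "carry_out", "kwargs": {
  "commands": [
    [-5.8, -9, -60, 0, 0, 0, 1],
    [0, 0, -55, 0, 0, 0, 1],
    [0, 0, -20, 0, 0, 0, 1],
    [0, 0, 0, 0, 0, 0, 1],
    [0, 0, 0, 0, 0, 0, 1]
  ]
}}

```text
time_s: 25.42
ee_pos: [0.4371, -0.3528, 0.0145]
tcp_rot: [-0.707, 0.707, -0.015, 0.016]
contact_force: [-0.0, -0.5, 0.4]
opening: 0.0941
```

Request:
{"fn": "carry_out", "kwargs": {
  "commands": [
    [0, 0, 0, 0, 0, 0, 1]
  ]
}}

```text
time_s: 25.55
ee_pos: [0.4373, -0.3529, 0.0149]
tcp_rot: [-0.706, 0.707, -0.015, 0.016]
contact_force: [0.2, 0.3, 0.4]
opening: 0.094
```

Request:
{"fn": "carry_out", "kwargs": {
  "commands": [
    [0, 1.8, -5.2, 0, 0, 0, 1],
    [0, 0, 0, 0, 0, 0, -1],
    [0, 0, 0, 0, 0, 0, -1],
    [0, 0, 0, 0, 0, 0, -1],
    [0, 0, 0, 0, 0, 0, -1]
  ]
}}

```text
time_s: 26.18
ee_pos: [0.4364, -0.3508, 0.0084]
tcp_rot: [-0.707, 0.707, -0.016, 0.016]
contact_force: [0.7, 0.4, 0.3]
opening: 0.0622
```

Request:
{"fn": "carry_out", "kwargs": {
  "commands": [
    [0, 0, 40, 0, 0, 0, -1],
    [0, 0, 60, 0, 0, 0, -1],
    [0, 50, 38, 0, 0, 0, -1],
    [0, 60, 0, 0, 0, 0, -1],
    [30, 50, 0, 0, 0, 0, -1]
  ]
}}

```text
time_s: 26.8
ee_pos: [0.4649, -0.1892, 0.1469]
tcp_rot: [0.707, -0.706, 0.017, -0.017]
contact_force: [0.9, -0.7, 0.1]
opening: 0.062
```

Request:
{"fn": "carry_out", "kwargs": {
  "commands": [
    [40, 45, 0, 0, 0, 0, -1],
    [45, 45, 0, 0, 0, 0, -1],
    [40, 45, 0, 0, 0, 0, -1],
    [15, 43, 0, 0, 0, 0, -1],
    [0, 0, 0, 0, 0, 0, -1]
  ]
}}

```text
time_s: 27.42
ee_pos: [0.6065, -0.0082, 0.1451]
tcp_rot: [0.708, -0.706, 0.013, -0.013]
contact_force: [-0.7, -0.4, -0.8]
opening: 0.0622
```

Request:
{"fn": "carry_out", "kwargs": {
  "commands": [
    [0, 0, 0, 0, 0, 0, -1],
    [0, 0, 0, 0, 0, 0, -1],
    [0, 0, 0, 0, 0, 0, -1]
  ]
}}

```text
time_s: 27.8
ee_pos: [0.6053, -0.0151, 0.1464]
tcp_rot: [-0.707, 0.707, -0.017, 0.017]
contact_force: [0.6, 0.2, -0.7]
opening: 0.0619
```

Request:
{"fn": "carry_out", "kwargs": {
  "commands": [
    [0.5, 2, -12, 0, 0, 0, -1],
    [0, 0, -10, 0, 0, 0, -1],
    [0, 0, -10, 0, 0, 0, -1],
    [0, 0, -10, 0, 0, 0, -1],
    [0, 0, 0, 0, 0, 0, -1]
  ]
}}

```text
time_s: 28.42
ee_pos: [0.6062, -0.0108, 0.1032]
tcp_rot: [0.707, -0.707, 0.016, -0.016]
contact_force: [1.6, 2.2, -1.9]
opening: 0.0623
```

Request:
{"fn": "carry_out", "kwargs": {
  "commands": [
    [0, 0, -6, 0, 0, 0, -1],
    [0, 0, -6, 0, 0, 0, -1],
    [0, 0, -4, 0, 0, 0, -1],
    [0, 0, 0, 0, 0, 0, -1]
  ]
}}

```text
time_s: 28.92
ee_pos: [0.6068, -0.0115, 0.0881]
tcp_rot: [0.707, -0.707, 0.016, -0.016]
contact_force: [3.4, 2.7, -1.9]
opening: 0.0619
```

Run:
```python
from h import *
tool(); s=cam('scene'); crop(s,'s9.png',250,130,350,230,6)
```

```text
t 28.93 p [606.8 -11.5  88.1] jaw yaw -2.58 y [ 0.001  0.    -1.   ] F [ 3.4  2.7 -1.9] open 61.9
```

View pics/s9.png

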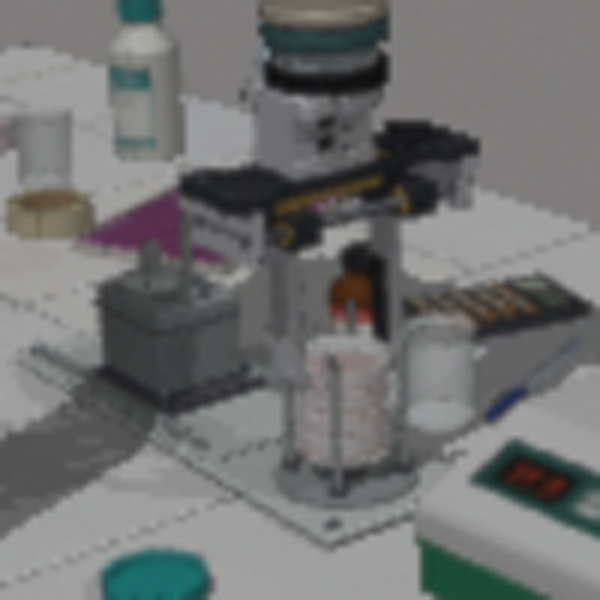

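Request:
{"fn": "carry_out", "kwargs": {
  "commands": [
    [0, 0, 0, 0, 0, 0, 0.7],
    [0, 0, 0, 0, 0, 0, 0.7],
    [0, 0, 20, 0, 0, 0, 0.7],
    [0, 0, 50, 0, 0, 0, 1],
    [-20, 0, 50, 0, 0, 0, 1]
  ]
}}

```text
time_s: 29.6
ee_pos: [0.5865, -0.0124, 0.2106]
tcp_rot: [-0.707, 0.707, -0.016, 0.016]
contact_force: [-0.0, 1.2, 0.7]
opening: 0.0933
```

Request:
{"fn": "carry_out", "kwargs": {
  "commands": [
    [-20, 50, 20, 0, 0, 0, 0],
    [-10, 55, 0, 0, 0, 0, -1],
    [0, 55, 0, 0, 0, 0, -1],
    [0, 55, 0, 0, 0, 0, -1],
    [0, 55, 0, 0, 0, 0, -1]
  ]
}}

```text
time_s: 30.22
ee_pos: [0.5559, 0.2595, 0.2298]
tcp_rot: [0.707, -0.707, 0.016, -0.017]
contact_force: [0.2, -1.1, -0.2]
opening: 0.0473
```

Request:
{"fn": "carry_out", "kwargs": {
  "commands": [
    [10, 55, 0, 0, 0, 0, -1],
    [20, 40, 0, 0, 0, 0, -1],
    [20, 0, 0, 0, 0, 0, -1],
    [0, 0, 0, 0, 0, 0, -1]
  ]
}}

```text
time_s: 30.72
ee_pos: [0.6071, 0.3519, 0.229]
tcp_rot: [-0.706, 0.708, -0.016, 0.017]
contact_force: [-0.8, -0.5, -0.1]
opening: 0.0076
```

```bash
python3 look.py a4
python3 - <<'E'
from h import *
c=cam('top'); crop(c,'t6.png',165,150,320,270,5)
E
```

```text
t 30.73 p [607.1 351.9 229. ] jaw yaw -2.66 y [ 0.001 -0.002 -1.   ] F [-0.8 -0.5 -0.1] open 7.6
stack 417 [ 0.60475318 -0.01287391  0.09311525] [0.07777808 0.09433246 0.09972313]
t 30.82 p [605.8 352.  229. ] jaw yaw -2.7 y [-0. -0. -1.] F [0.2 0.6 0.6] open 0.9
```

View pics/t6.png

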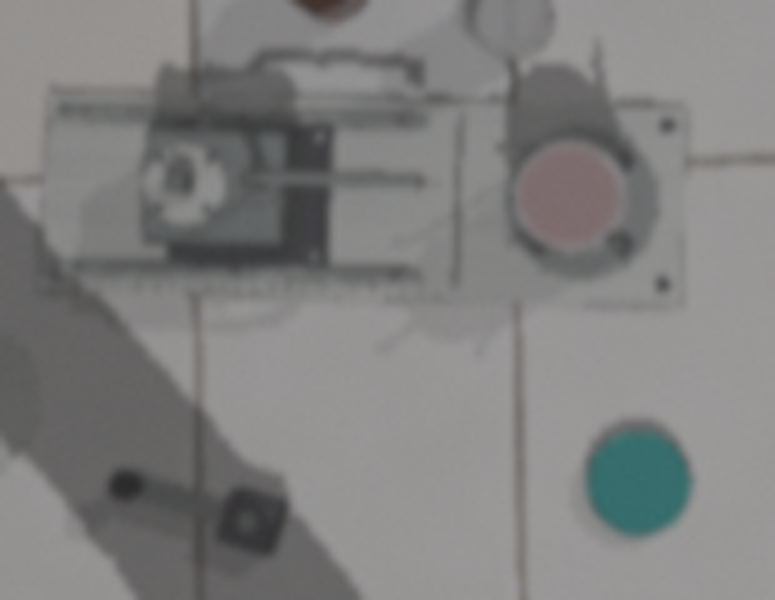

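View pics/a4s.png

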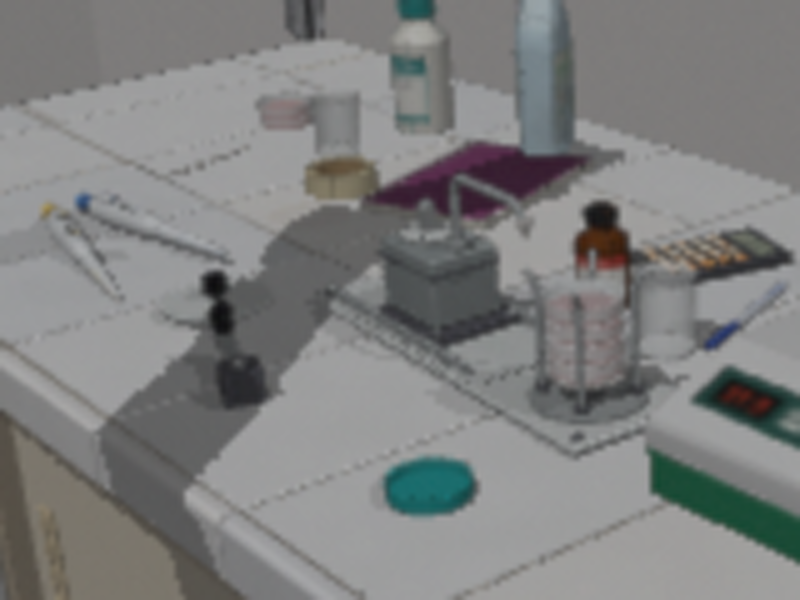

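Request:
{"fn": "carry_out", "kwargs": {
  "commands": [
    [16, -40, -40, 0, 0, -0.4, -1],
    [0, -25, -55, 0, 0, 0, -1],
    [0, 0, -55, 0, 0, 0, -1],
    [0, 0, -34, 0, 0, 0, -1],
    [0, 0, 0, 0, 0, 0, -1]
  ]
}}

```text
time_s: 31.5
ee_pos: [0.6194, 0.2875, 0.0422]
tcp_rot: [-0.706, 0.707, -0.021, 0.017]
contact_force: [-0.3, -0.0, 0.7]
opening: 0.0008
```

```bash
cat > pump.py <<'E'
from h import *
import sys
tool(); yd=np.array([.0535,.99857]); xd=np.array([.99857,-.0535]); w0=np.array([.6066,-.0123])
c=cam('top'); g=cv2.cvtColor(c['img'],cv2.COLOR_BGR2GRAY).astype(np.float32)
def prof(bx,z,y0,y1):
    ys=np.arange(y0,y1,.0005); uv=np.array([w2px(c,list(w0+bx*xd+y*yd)+[z]) for y in ys],np.float32)
    return ys,cv2.remap(g,uv[:,0].reshape(1,-1),uv[:,1].reshape(1,-1),cv2.INTER_CUBIC)[0]
for bx in(-.035,-.03,-.025,-.02,.02,.025,.03,.035):
    ys,p=prof(bx,.01,.065,.085); l=ys[np.argmin(p)]
    e0=float(sys.argv[1]); ys,p=prof(bx,.01,e0-.012,e0+.012); d=np.gradient(p); k=np.argmin(d)
    print(bx,'line',round(l*1000,1),'edge',round(ys[k]*1000,1),'grad',round(float(d[k]),1))
crop(c,sys.argv[2],165,150,320,250,5)
E
python3 pump.py .153 t7.png
```

```text
t 31.5 p [619.4 287.5  42.2] jaw yaw -3.04 y [-0.005 -0.002 -1.   ] F [-0.3 -0.   0.7] open 0.8
-0.035 line 75.0 edge 153.0 grad -5.3
-0.03 line 75.0 edge 153.0 grad -6.2
-0.025 line 75.5 edge 153.5 grad -6.6
-0.02 line 75.5 edge 153.5 grad -6.8
0.02 line 77.0 edge 152.5 grad -4.9
0.025 line 77.0 edge 152.5 grad -6.2
0.03 line 76.0 edge 152.5 grad -6.2
0.035 line 76.0 edge 152.5 grad -5.9
```

View pics/t7.png

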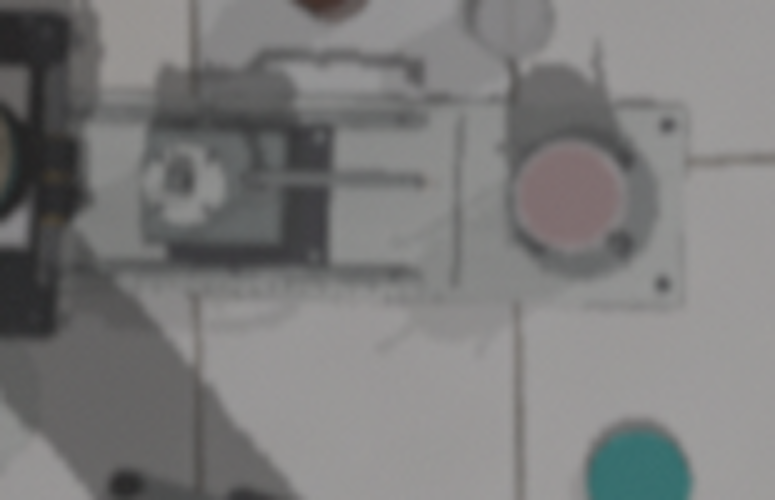

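Request:
{"fn": "carry_out", "kwargs": {
  "commands": [
    [0, -20, 3, 0, 0, 0, -1],
    [0, -12, 0, 0, 0, 0, -1],
    [0, -4, 0, 0, 0, 0, -1],
    [0, 0, 0, 0, 0, 0, -1]
  ]
}}

```text
time_s: 32.05
ee_pos: [0.6224, 0.2519, 0.0478]
tcp_rot: [0.707, -0.707, 0.019, -0.019]
contact_force: [-0.5, -0.0, 0.1]
opening: 0.0003
```

Request:
{"fn": "carry_out", "kwargs": {
  "commands": [
    [0, -3, 0, 0, 0, 0, -1],
    [-0.2, -4, 0, 0, 0, 0, -1],
    [-0.2, -4, 0, 0, 0, 0, -1],
    [-0.2, -4, 0, 0, 0, 0, -1]
  ]
}}

```text
time_s: 32.55
ee_pos: [0.6213, 0.239, 0.047]
tcp_rot: [0.708, -0.706, 0.018, -0.018]
contact_force: [-0.0, 3.8, 0.2]
opening: 0.0008
```

Request:
{"fn": "carry_out", "kwargs": {
  "commands": [
    [-0.3, -6, 0, 0, 0, 0, -1],
    [-0.3, -6, 0, 0, 0, 0, -1],
    [-0.3, -6, 0, 0, 0, 0, -1],
    [-0.3, -6, 0, 0, 0, 0, -1],
    [-0.3, -6, 0, 0, 0, 0, -1]
  ]
}}

```text
time_s: 33.17
ee_pos: [0.6198, 0.2066, 0.0471]
tcp_rot: [-0.707, 0.707, -0.019, 0.018]
contact_force: [-1.2, 3.1, -2.7]
opening: 0.0003
```

Request:
{"fn": "carry_out", "kwargs": {
  "commands": [
    [0, 0, 0, 0, 0, 0, -1],
    [0, 0, 0, 0, 0, 0, -1]
  ]
}}

```text
time_s: 33.42
ee_pos: [0.6204, 0.2058, 0.0475]
tcp_rot: [-0.706, 0.707, -0.018, 0.019]
contact_force: [-0.4, -0.2, 0.0]
opening: -0.0
```

```bash
python3 pump.py .118 t8.png
```

```text
t 33.42 p [620.4 205.8  47.5] jaw yaw -3.04 y [ 0.001 -0.002 -1.   ] F [-0.4 -0.2  0. ] open -0.0
-0.035 line 75.0 edge 114.0 grad -5.1
-0.03 line 75.0 edge 114.0 grad -6.3
-0.025 line 75.5 edge 114.0 grad -5.9
-0.02 line 75.5 edge 114.0 grad -6.2
0.02 line 77.0 edge 113.5 grad -4.7
0.025 line 76.5 edge 113.5 grad -6.1
0.03 line 76.0 edge 113.5 grad -5.8
0.035 line 76.0 edge 113.5 grad -5.8
```

View pics/t8.png

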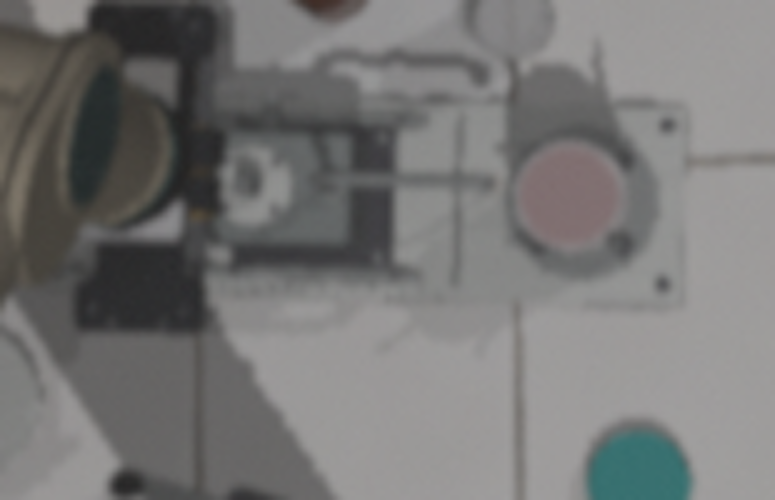

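Request:
{"fn": "carry_out", "kwargs": {
  "commands": [
    [-0.3, -6, 0, 0, 0, 0, -1],
    [-0.3, -6, 0, 0, 0, 0, -1],
    [-0.3, -6, 0, 0, 0, 0, -1],
    [-0.3, -6, 0, 0, 0, 0, -1],
    [-0.3, -5, 0, 0, 0, 0, -1]
  ]
}}

```text
time_s: 34.1
ee_pos: [0.6186, 0.178, 0.0473]
tcp_rot: [0.707, -0.707, 0.018, -0.019]
contact_force: [0.4, 5.3, 0.4]
opening: 0.0005
```

Request:
{"fn": "carry_out", "kwargs": {
  "commands": [
    [-0.1, -3, 0, 0, 0, 0, -1],
    [0, -1, 0, 0, 0, 0, -1],
    [0, 0, 0, 0, 0, 0, -1]
  ]
}}

```text
time_s: 34.48
ee_pos: [0.6185, 0.1742, 0.0473]
tcp_rot: [0.707, -0.707, 0.018, -0.018]
contact_force: [0.1, 3.5, 2.3]
opening: 0.0002
```

```bash
python3 pump.py .085 t9.png
python3 - <<'E'
from h import *
c=cam('top'); crop(c,'t10.png',220,155,275,220,11)
E
```

```text
t 34.48 p [618.5 174.2  47.3] jaw yaw -2.99 y [ 0.  0. -1.] F [0.1 3.5 2.3] open 0.2
-0.035 line 85.0 edge 83.5 grad -5.7
-0.03 line 85.0 edge 83.5 grad -6.1
-0.025 line 85.0 edge 84.0 grad -6.7
-0.02 line 85.0 edge 84.0 grad -6.6
0.02 line 85.0 edge 83.0 grad -4.0
0.025 line 85.0 edge 83.0 grad -5.5
0.03 line 85.0 edge 83.0 grad -5.4
0.035 line 85.0 edge 83.0 grad -5.5
```

View pics/t10.png

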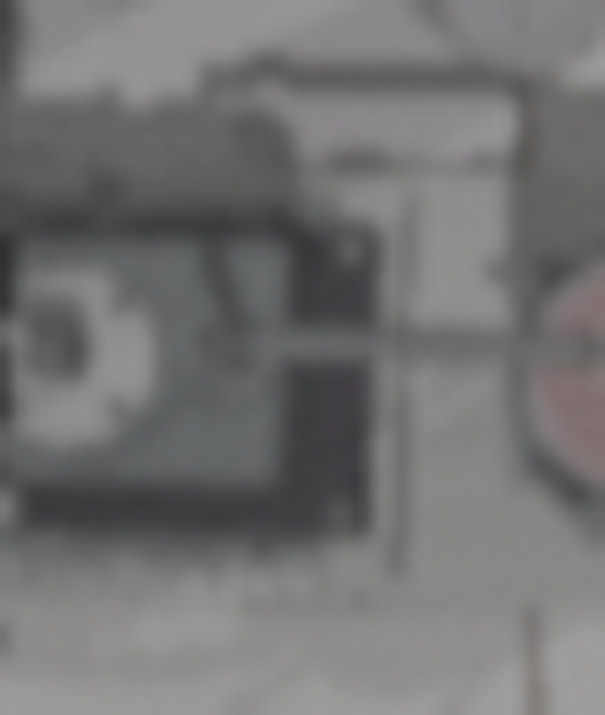

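Request:
{"fn": "carry_out", "kwargs": {
  "commands": [
    [-0.1, -2.5, 0, 0, 0, 0, -1],
    [-0.1, -2.5, 0, 0, 0, 0, -1],
    [0, 0, 0, 0, 0, 0, -1],
    [0, 0, 0, 0, 0, 0, -1]
  ]
}}

```text
time_s: 35.08
ee_pos: [0.6183, 0.1693, 0.0473]
tcp_rot: [0.707, -0.707, 0.018, -0.018]
contact_force: [0.2, 4.8, 1.7]
opening: 0.0003
```

```bash
python3 pump.py .081 t9.png
python3 - <<'E'
from h import *
c=cam('top'); crop(c,'t11.png',220,155,275,220,11)
E
```

```text
t 35.08 p [618.3 169.3  47.3] jaw yaw -2.99 y [ 0.  0. -1.] F [0.2 4.8 1.7] open 0.3
-0.035 line 80.5 edge 74.5 grad -4.9
-0.03 line 81.5 edge 75.0 grad -5.2
-0.025 line 85.0 edge 75.0 grad -5.2
-0.02 line 82.5 edge 75.5 grad -6.3
0.02 line 81.0 edge 76.5 grad -5.4
0.025 line 85.0 edge 76.5 grad -5.8
0.03 line 85.0 edge 74.5 grad -5.0
0.035 line 81.5 edge 74.5 grad -5.3
```

View pics/t11.png

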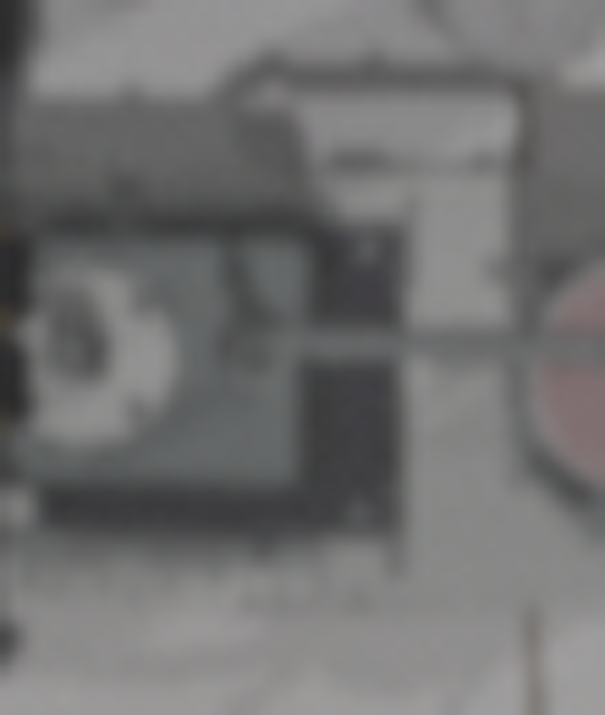

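Run:
```python
from h import *
a=cv2.imread('pics/t10.png',0); b=cv2.imread('pics/t11.png',0)
for (u0,v0,u1,v1) in((40,370,365,530),(260,370,365,510),(260,240,365,320),(40,370,200,480)):
    r=cv2.matchTemplate(b,a[v0:v1,u0:u1],cv2.TM_CCOEFF_NORMED); _,m,_,p=cv2.minMaxLoc(r); print(m,(p[0]-u0)/11,(p[1]-v0)/11)
c=cam('top')
for y in(.0,.0757,.0834): print(w2px(c,[.6066+.0535*y-.03,-.0123+.9986*y,.01]), w2px(c,[.6066+.0535*y-.03,-.0123+.9986*y,.018]))
s=cam('scene'); crop(s,'s10.png',255,165,325,225,11)
```

```text
0.9963639974594116 1.7272727272727273 0.0
0.9748745560646057 1.6363636363636365 0.0
0.9930384755134583 1.8181818181818181 -0.09090909090909091
0.9952884912490845 1.7272727272727273 0.0
(np.float64(281.5551708024476), np.float64(200.81242927453857)) (np.float64(281.31526589344116), np.float64(200.6568898069222))
(np.float64(256.32499285248565), np.float64(200.1698642714879)) (np.float64(255.9481985167252), np.float64(200.01097989363808))
(np.float64(253.7613079804836), np.float64(200.1045720575025)) (np.float64(253.37061859553242), np.float64(199.94534816732713))
```

View pics/s10.png

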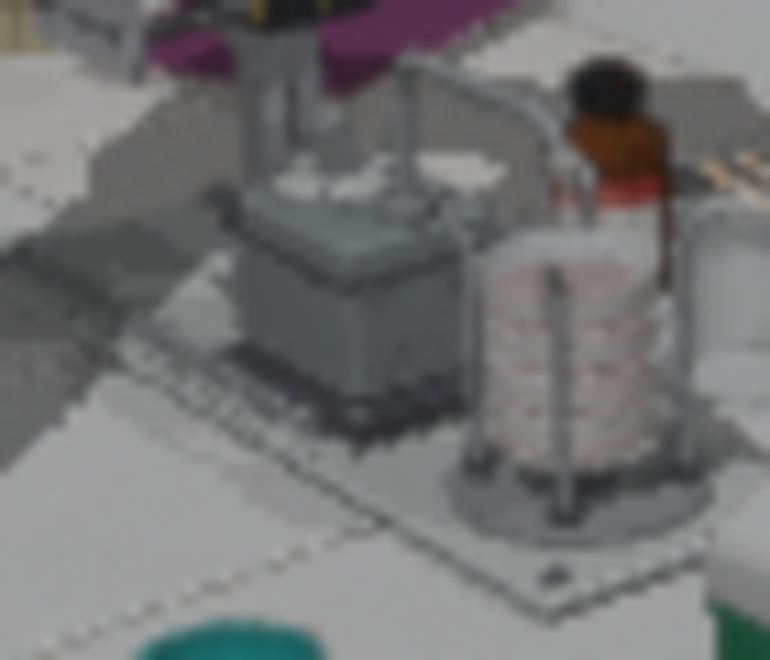

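Request:
{"fn": "carry_out", "kwargs": {
  "commands": [
    [-0.1, -1.3, 0, 0, 0, 0, -1],
    [0, -1.2, 0, 0, 0, 0, -1],
    [0, 0, 0, 0, 0, 0, -1],
    [0, 0, 0, 0, 0, 0, -1]
  ]
}}

```text
time_s: 35.78
ee_pos: [0.6182, 0.1673, 0.0473]
tcp_rot: [0.707, -0.707, 0.018, -0.018]
contact_force: [0.6, 5.1, 3.9]
opening: 0.0006
```

Request:
{"fn": "carry_out", "kwargs": {
  "commands": [
    [0, 10, 0, 0, 0, 0, -1],
    [0, 40, 0, 0, 0, 0, -1],
    [0, 50, 30, 0, 0, 0, -1],
    [0, 20, 60, 0, 0, 0, 0],
    [0, 0, 40, 0, 0, 0, 0]
  ]
}}

```text
time_s: 36.4
ee_pos: [0.6182, 0.2879, 0.1779]
tcp_rot: [-0.706, 0.708, -0.017, 0.018]
contact_force: [1.1, -0.3, -0.0]
opening: 0.0171
```

Request:
{"fn": "carry_out", "kwargs": {
  "commands": [
    [0, 30, 0, 0, 0, 0, 0],
    [0, 0, 0, 0, 0, 0, 0]
  ]
}}

```text
time_s: 36.65
ee_pos: [0.6172, 0.3182, 0.1757]
tcp_rot: [-0.707, 0.707, -0.018, 0.017]
contact_force: [-0.4, -0.2, -0.8]
opening: 0.0372
```

Run:
```python
from h import *
tool(); c=cam('top'); crop(c,'t12.png',220,155,275,220,11); crop(c,'t13.png',175,150,290,270,6)
a=cv2.imread('pics/t10.png',0); b=cv2.imread('pics/t12.png',0)
for (u0,v0,u1,v1) in((40,370,365,530),(260,370,365,510),(260,240,365,320),(40,370,200,480)):
    r=cv2.matchTemplate(b,a[v0:v1,u0:u1],cv2.TM_CCOEFF_NORMED); _,m,_,p=cv2.minMaxLoc(r); print(m,(p[0]-u0)/11,(p[1]-v0)/11)
W=cloud(c); z=W[...,2]
x,y=.6066+.0535*.145,-.0123+.9986*.145
m=(np.hypot(W[...,0]-x,W[...,1]-y)<.02)&(z>.09)&(z<.125); print(m.sum(),W[m].mean(0)); v,u=np.nonzero(m); print(u.mean(),v.mean(), 'expected shaft',x,y)
yd=np.array([.0535,.99857]); P=W[m].mean(0); print('shaft bed y',(P[:2]-[.6066,-.0123])@yd)
```

```text
t 36.65 p [617.2 318.2 175.7] jaw yaw -2.79 y [-0.001 -0.001 -1.   ] F [-0.4 -0.2 -0.8] open 37.2
0.9959101676940918 2.4545454545454546 0.0
0.9827985763549805 2.6363636363636362 0.09090909090909091
0.992223858833313 2.3636363636363638 -0.09090909090909091
0.9941615462303162 2.272727272727273 0.0
24 [0.61482813 0.13118979 0.10497341]
227.25 186.70833333333334 expected shaft 0.6143575 0.132497
shaft bed y 0.14372480041237906
```

View pics/t12.png

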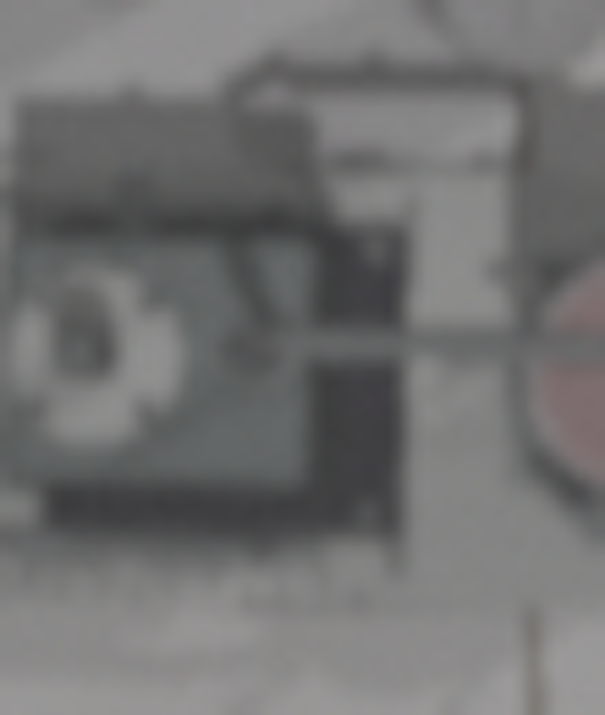

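View pics/t13.png

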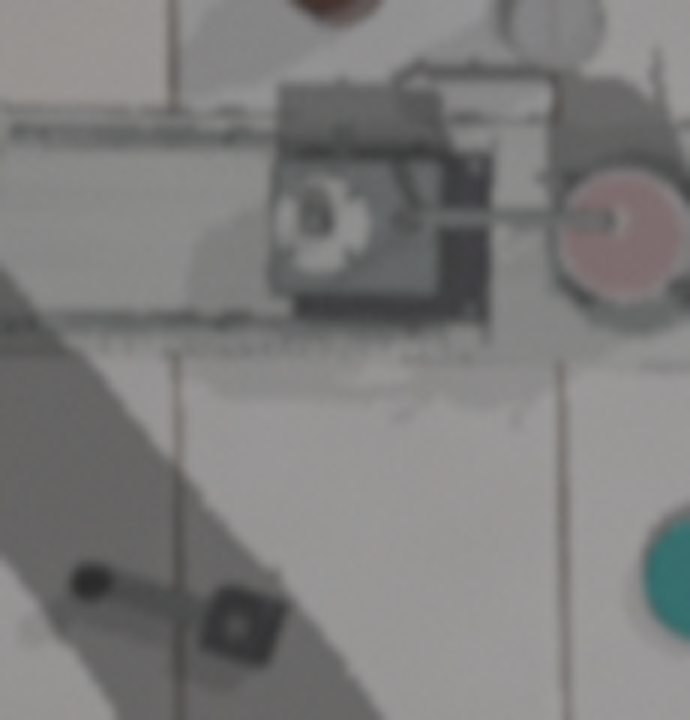

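Run:
```python
from h import *
c=cam('top'); crop(c,'t14.png',215,172,241,202,22)
s=cam('scene'); u,v=w2px(s,[.6145,.132,.1]); print(u,v); u=int(u);v=int(v); crop(s,'s11.png',u-20,v-20,u+22,v+16,18)
```

```text
284.4142568016987 176.78172709605093
```

View pics/t14.png

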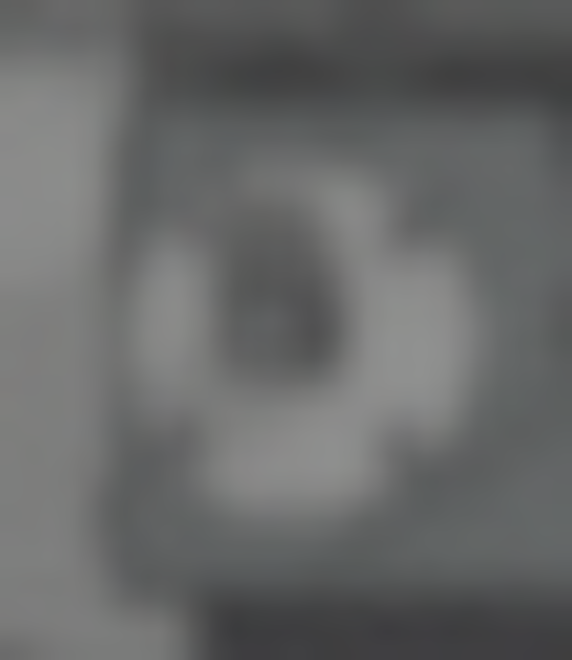

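View pics/s11.png

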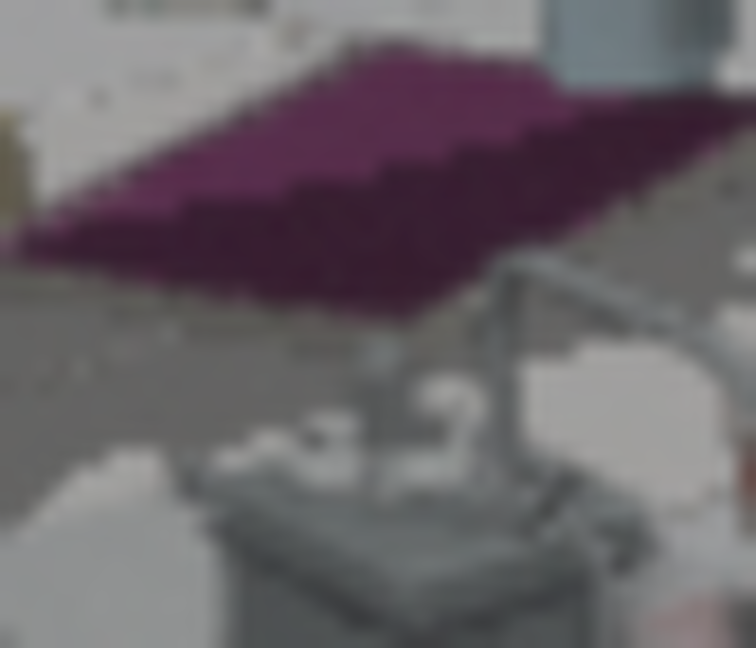

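Run:
```python
from h import *
cs=[cam('top') for _ in range(3)]
zs=np.median([cloud(c)[...,2] for c in cs],0); c=cs[0]
print(np.round(zs[178:194,219:236]*1000).astype(int))
z1=np.array([cloud(k)[...,2] for k in cs]); print('noise',np.nanstd(z1[:,175:200,215:240],0).mean())
g=np.mean([cv2.cvtColor(k['img'],cv2.COLOR_BGR2GRAY) for k in cs],0); print(np.round(g[178:198,217:240]).astype(int))
```

```text
[[                   8                   72                   78
                    77                   80                   80
                    81                   83                   80
                    81                   81                   82
                    81                   78                   79
                    81                   77]
 [                   5                   76                   77
                    80                   77                   78
                    79                   82                   77
                    75                   78                   79
                    82                   80                   81
                    77                   77]
 [                  11                   77                   77
                    80                   79                   78
                    86                   85                   82
                    83                   81                   84
                    84                   79                   76
                    79             
[... 6149 characters left out ...]
30 134 138 140 141 137 126 120 125
  116 102  97  96  95]
 [126 124 115  99  96  98 103 118 130 135 138 141 141 141 135 117 106 108
  102  95  95  95  98]
 [126 123 112  96  94  98 106 121 132 137 138 139 140 139 132 117 100  95
   94  94  95  98 100]
 [125 120 106  94  95  98 104 114 125 130 130 131 131 128 120 109  97  93
   94  95  98 100 102]
 [125 120 106  93  96  98  99 102 109 114 115 116 115 110 103  98  95  96
   97  99 100 102 102]
 [126 121 108  95  96  97  98  98 100 101 102 102 100  97  94  95  97  98
  100 100 101 101 102]
 [126 122 111  96  93  95  95  95  95  95  96  95  93  91  91  93  94  96
   96  98  97  97  98]]<stdin>:4: RuntimeWarning: invalid value encountered in cast
```

Run:
```python
from h import *
cs=[cam('top') for _ in range(3)]; c=cs[0]
zs=np.nanmedian([cloud(k)[...,2] for k in cs],0)
v0,v1,u0,u1=178,196,217,238
obs=(zs[v0:v1,u0:u1]>.0925)|np.isnan(zs[v0:v1,u0:u1])&False
obs[186-v0,228-u0]=True
print(obs.astype(int))
vv,uu=np.mgrid[v0:v1,u0:u1]
def sq(x,y,z,s,a):
    return [(x+s*(np.cos(a)*i-np.sin(a)*j),y+s*(np.sin(a)*i+np.cos(a)*j),z) for i,j in((1,1),(-1,1),(-1,-1),(1,-1))]
res=[]
for ph in np.radians(np.arange(-45,45,3)):
    best=(1e9,)
    for x in np.arange(.608,.623,.0005):
        for y in np.arange(.124,.140,.0005):
            P=sq(x,y,.109,.003,ph)+sq(x,y,.104,.006,ph)+sq(x,y,.0925,.006,ph)
            h=cv2.convexHull(np.array([w2px(c,p) for p in P],np.float32))
            # soft signed distance mismatch
            e=0
            hh=h.reshape(-1,2)
            # orientation
            d=np.full(uu.shape,1e9)
            A=hh; B=np.roll(hh,-1,0); cr=[(b[0]-a[0])*(vv-a[1])-(b[1]-a[1])*(uu-a[0]) for a,b in zip(A,B)]
            L=[np.hypot(*(b-a)) for a,b in zip(A,B)]
            sg=np.sign(sum(k for k in [ (B[0]-A[0])[0]*(A[2]-A[0])[1]-(B[0]-A[0])[1]*(A[2]-A[0])[0]]))
            d=np.min([sg*k/l for k,l in zip(cr,L) if l>1e-6],0)  # positive inside
            e=np.sum(np.clip(np.where(obs,-d,d),0,None))
            if e<best[0]: best=(e,x,y)
    res.append((np.degrees(ph),)+best)
for r in res: print(np.round(r,4))
```

```text
[[0 0 0 0 0 0 0 0 0 0 0 0 0 0 0 0 0 0 0 0 0]
 [0 0 0 0 0 0 0 0 0 0 0 0 0 0 0 0 0 0 0 0 0]
 [0 0 0 0 0 0 0 0 0 0 0 0 0 0 0 0 0 0 0 0 0]
 [0 0 0 0 0 0 0 0 0 0 0 0 0 0 0 0 0 0 0 0 0]
 [0 0 0 0 0 0 0 0 0 0 0 0 0 0 0 0 0 0 0 0 0]
 [0 0 0 0 0 0 0 0 0 0 0 0 0 0 0 0 0 0 0 0 0]
 [0 0 0 0 0 0 0 0 0 0 0 0 0 0 0 0 0 0 0 0 0]
 [0 0 0 0 0 0 0 0 1 1 1 1 1 0 0 0 0 0 0 0 0]
 [0 0 0 0 0 0 0 0 1 1 1 1 1 0 0 0 0 0 0 0 0]
 [0 0 0 0 0 0 0 0 1 1 1 1 1 0 0 0 0 0 0 0 0]
 [0 0 0 0 0 0 0 0 1 1 1 1 1 0 0 0 0 0 0 0 0]
 [0 0 0 0 0 0 0 0 0 0 0 1 1 0 0 0 0 0 0 0 0]
 [0 0 0 0 0 0 0 0 0 0 0 0 0 0 0 0 0 0 0 0 0]
 [0 0 0 0 0 0 0 0 0 0 0 0 0 0 0 0 0 0 0 0 0]
 [0 0 0 0 0 0 0 0 0 0 0 0 0 0 0 0 0 0 0 0 0]
 [0 0 0 0 0 0 0 0 0 0 0 0 0 0 0 0 0 0 0 0 0]
 [0 0 0 0 0 0 0 0 0 0 0 0 0 0 0 0 0 0 0 0 0]
 [0 0 0 0 0 0 0 0 0 0 0 0 0 0 0 0 0 0 0 0 0]]
[-45.       1.9267   0.616    0.133 ]
[-42.       1.7256   0.616    0.133 ]
[-39.       1.5569   0.6155   0.1325]
[-36.       1.3411   0.615    0.1325]
[-33.       1.0818   0.6155   0.1325]
[-30.       0.9724   0.6155   0.1325]
[-27.       0.8808   0.616    0.133 ]
[-24.       0.5012   0.6155   0.133 ]
[-21.       0.1617   0.6155   0.133 ]
[-18.       0.       0.6155   0.133 ]
[-15.       0.       0.6155   0.133 ]
[-12.       0.       0.6155   0.1325]
[-9.      0.      0.6155  0.1325]
[-6.      0.      0.6155  0.1325]
[-3.      0.      0.6155  0.1335]
[0.     0.1196 0.6155 0.1335]
[3.     0.3225 0.6155 0.1325]
[6.     0.5301 0.6155 0.1325]
[9.     0.7448 0.6155 0.1325]
[12.      0.9394  0.6155  0.133 ]
[15.      1.1805  0.615   0.133 ]
[18.      1.4099  0.615   0.133 ]
[21.      1.5694  0.6155  0.133 ]
[24.      1.5807  0.6155  0.133 ]
[27.      1.714   0.6155  0.133 ]
[30.      1.9628  0.6155  0.1325]
[33.      2.0281  0.615   0.1325]
[36.      2.0948  0.615   0.132 ]
[39.      2.0906  0.615   0.132 ]
[42.      2.1019  0.6145  0.132 ]
```

```bash
cat > crank.py <<'E'
from h import *
tool(); cs=[cam('top') for _ in range(3)]; c=cs[0]
W=np.nanmedian([cloud(k) for k in cs],0); z=W[...,2]
R=(W[...,0]>.36)&(W[...,0]<.52)&(W[...,1]>.13)&(W[...,1]<.32)&~(np.hypot(W[...,0]-.5,W[...,1]-.362)<.06)
mk=R&(z>.045)&(z<.07); v,u=np.nonzero(mk); kp=px2w(c,u.mean(),v.mean(),.05); print('knob',mk.sum(),kp)
m=(R&(z>.012)&(z<.07)).astype(np.uint8); print('px',m.sum())
vv,uu=np.nonzero(m)
# opening to keep hub
o=cv2.morphologyEx(m,cv2.MORPH_OPEN,np.ones((7,7),np.uint8)); v,u=np.nonzero(o)
(ru,rv),sz,an=cv2.minAreaRect(np.stack([u,v],1).astype(np.float32)); h=px2w(c,ru,rv,.028); h2=px2w(c,u.mean(),v.mean(),.028)
print('hub',h,h2,sz,an,len(u)); 
for q in(h,h2): d=kp-q; print('yaw',np.degrees(np.arctan2(d[1],d[0])),np.hypot(d[0],d[1]))
crop(c,'crank.png',180,232,236,276,12)
E
python3 crank.py
```

```text
t 37.1 p [618.2 315.7 176.3] jaw yaw -3.05 y [-0. -0. -1.] F [0.  0.5 0.1] open 47.2
knob 30 [0.44755799 0.25493675 0.05      ]
px 257
hub [0.42449333 0.18683521 0.028     ] [0.42442784 0.1870778  0.028     ] (10.0, 11.0) 90.0 122
yaw 71.28976055042773 0.071901306377638
yaw 71.17799752957332 0.07169268146935547
```

View pics/crank.png

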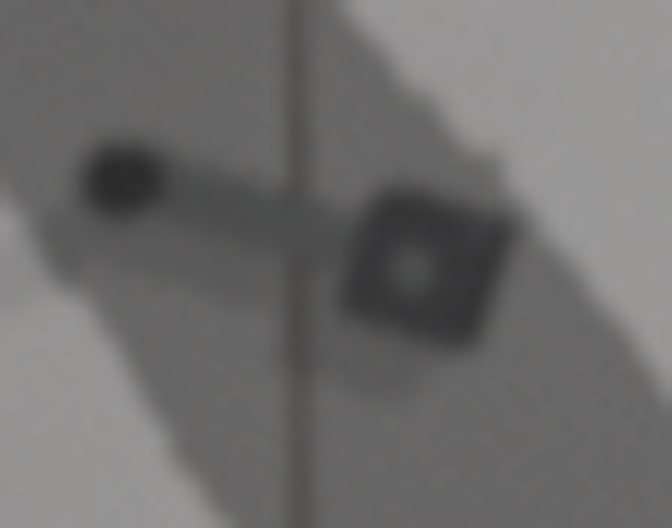

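Request:
{"fn": "carry_out", "kwargs": {
  "commands": [
    [-48, -32, 0, 0, 0, -4, 0.4],
    [-48, -32, 0, 0, 0, -4, 0.4],
    [-48, -32, 0, 0, 0, -4, 0.4],
    [-49, -32, -30, 0, 0, -3.7, 0.4],
    [0, 0, -50, 0, 0, 0, 0.4]
  ]
}}

```text
time_s: 37.88
ee_pos: [0.4248, 0.1889, 0.0988]
tcp_rot: [0.698, -0.697, 0.116, -0.116]
contact_force: [0.7, 1.7, -0.2]
opening: 0.0658
```

Request:
{"fn": "carry_out", "kwargs": {
  "commands": [
    [0, 0, 0, 0, 0, 0, 0.4],
    [0, 0, 0, 0, 0, 0, 0.4],
    [0, 0, 0, 0, 0, 0, 0.4]
  ]
}}

```text
time_s: 38.25
ee_pos: [0.4293, 0.1906, 0.0993]
tcp_rot: [0.698, -0.697, 0.114, -0.116]
contact_force: [0.4, 0.7, -1.0]
opening: 0.0656
```

Run:
```python
from h import *
tool()
```

```text
t 38.25 p [429.3 190.6  99.3] jaw yaw -18.67 y [ 0.003  0.001 -1.   ] F [ 0.4  0.7 -1. ] open 65.6
```

Request:
{"fn": "carry_out", "kwargs": {
  "commands": [
    [-4.5, -3.6, -35, 0, 0, 0, 0.4],
    [0, 0, -35, 0, 0, 0, 0.4],
    [0, 0, -12, 0, 0, 0, 0.4],
    [0, 0, 0, 0, 0, 0, 0.4],
    [0, 0, 0, 0, 0, 0, 0.4]
  ]
}}

```text
time_s: 38.88
ee_pos: [0.4241, 0.1868, 0.0169]
tcp_rot: [0.698, -0.697, 0.114, -0.115]
contact_force: [-0.1, -0.3, -0.0]
opening: 0.0658
```

Run:
```python
from h import *
tool(); s=cam('scene'); u,v=w2px(s,[.425,.2,.03]); u=int(u);v=int(v); crop(s,'s12.png',u-35,v-35,u+35,v+25,11)
```

```text
t 38.88 p [424.1 186.8  16.9] jaw yaw -18.69 y [ 0.002  0.001 -1.   ] F [-0.1 -0.3 -0. ] open 65.8
```

View pics/s12.png

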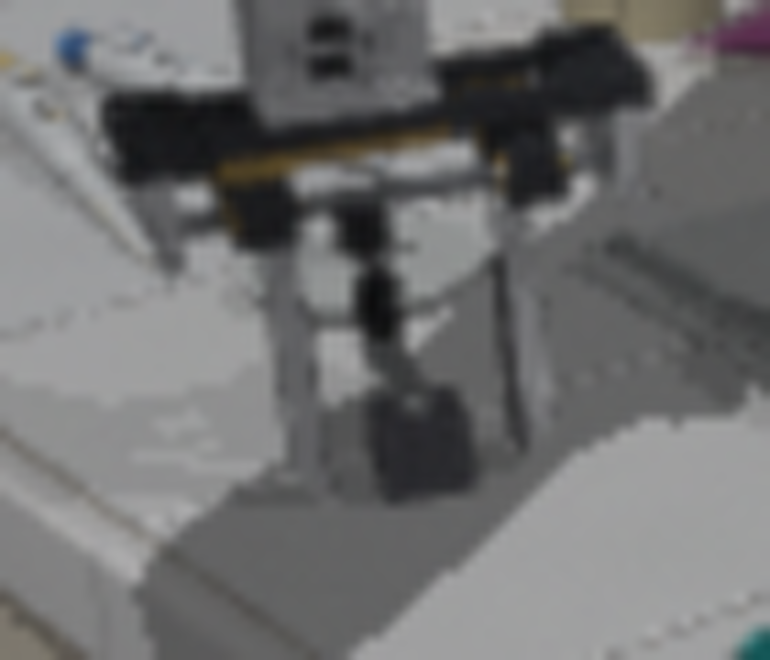

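Straddles the hub. Close with more force.

Request:
{"fn": "carry_out", "kwargs": {
  "commands": [
    [0, 0, -1, 0, 0, 0, -1],
    [0, 0, 0, 0, 0, 0, -1],
    [0, 0, 0, 0, 0, 0, -1],
    [0, 0, 0, 0, 0, 0, -1]
  ],
  "grip_force": 40
}}

```text
time_s: 39.42
ee_pos: [0.4232, 0.1865, 0.0151]
tcp_rot: [0.698, -0.698, 0.115, -0.115]
contact_force: [0.6, -0.5, 0.7]
opening: 0.0319
```

Request:
{"fn": "carry_out", "kwargs": {
  "commands": [
    [0, 0, 0, 0, 0, 0, -1],
    [0, 0, 0, 0, 0, 0, -1]
  ]
}}

```text
time_s: 39.67
ee_pos: [0.4232, 0.1865, 0.015]
tcp_rot: [0.698, -0.698, 0.115, -0.115]
contact_force: [-0.0, 1.1, 1.6]
opening: 0.0317
```

Request:
{"fn": "carry_out", "kwargs": {
  "commands": [
    [0, 0, 30, 0, 0, 0, -1],
    [0, 0, 60, 0, 0, 0, -1],
    [0, 0, 55, 0, 0, 0, -1],
    [45, -13, 0, 0, 0, 2.2, -1],
    [50, -14, 0, 0, 0, 2.2, -1]
  ]
}}

```text
time_s: 40.3
ee_pos: [0.5181, 0.1612, 0.1605]
tcp_rot: [0.702, -0.701, 0.086, -0.086]
contact_force: [1.5, -0.2, -2.0]
opening: 0.0316
```

Request:
{"fn": "carry_out", "kwargs": {
  "commands": [
    [50, -14, 0, 0, 0, 2.2, -1],
    [47, -13, 0, 0, 0, 2.1, -1],
    [0, 0, 0, 0, 0, 0, -1],
    [0, 0, 0, 0, 0, 0, -1],
    [0, 0, 0, 0, 0, 0, -1]
  ]
}}

```text
time_s: 40.92
ee_pos: [0.6134, 0.1335, 0.1596]
tcp_rot: [0.705, -0.704, 0.062, -0.061]
contact_force: [0.3, -0.2, -1.7]
opening: 0.0315
```

Request:
{"fn": "carry_out", "kwargs": {
  "commands": [
    [0, 0, 0, 0, 0, 0, -1],
    [0, 0, 0, 0, 0, 0, -1]
  ]
}}

```text
time_s: 41.18
ee_pos: [0.6146, 0.1331, 0.1601]
tcp_rot: [0.705, -0.704, 0.061, -0.061]
contact_force: [1.0, 0.5, -1.8]
opening: 0.0316
```

Run:
```python
from h import *
tool(); c=cam('top'); crop(c,'t15.png',175,150,290,250,6); s=cam('scene'); crop(s,'s13.png',240,120,320,200,8); tool()
```

```text
t 41.17 p [614.6 133.1 160.1] jaw yaw -9.95 y [-0.  0. -1.] F [ 1.   0.5 -1.8] open 31.6
t 41.27 p [614.8 132.8 160.1] jaw yaw -9.97 y [ 0.  0. -1.] F [ 0.2 -0.  -1.9] open 32.0
```

View pics/s13.png

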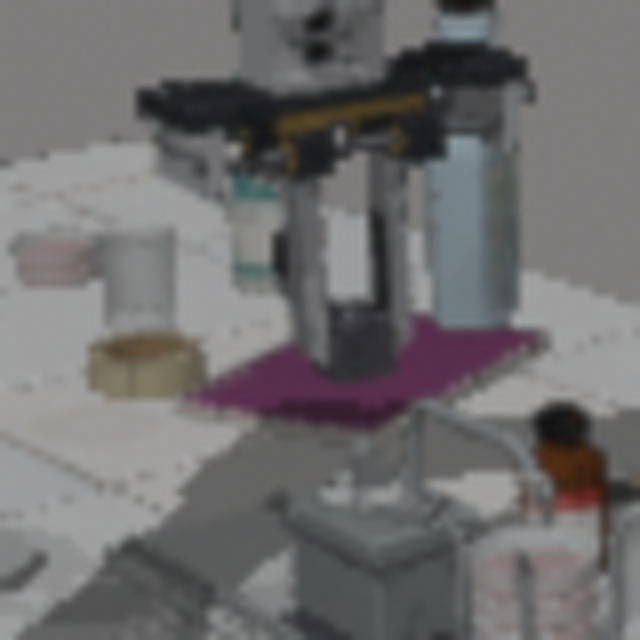

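View pics/t15.png

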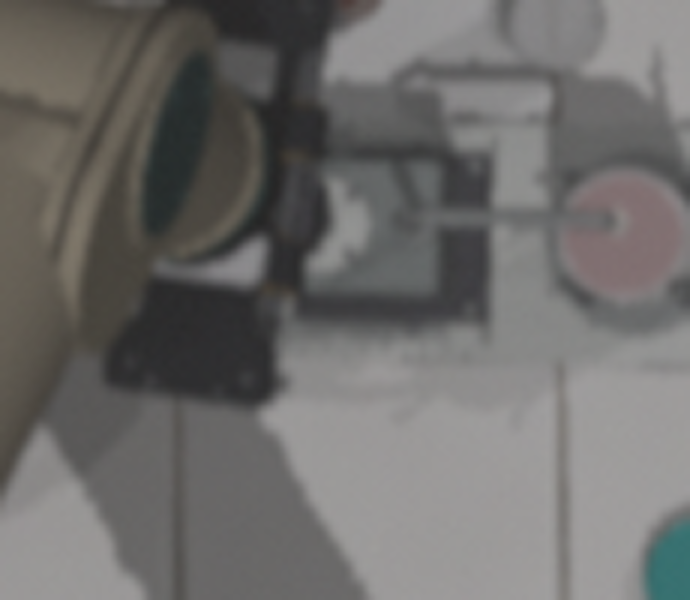

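Run:
```python
from h import *
s=cam('scene')
for p in((.6155,.133,.109),(.6155,.133,.09),(.6148,.1336,.145),(.6148,.1336,.175)):
    u,v=w2px(s,p); print(p,(u-240)*8,(v-120)*8)
crop(s,'s14.png',270,155,300,190,20)
for p in((.6155,.133,.109),(.6155,.133,.09),(.6148,.1336,.145),(.6148,.1336,.160)):
    u,v=w2px(s,p); print(p,(u-270)*20,(v-155)*20)
```

```text
(0.6155, 0.133, 0.109) 354.65156987630917 436.2657779768456
(0.6155, 0.133, 0.09) 356.9748574859068 472.0119662954619
(0.6148, 0.1336, 0.145) 348.3066514641587 367.53787389257127
(0.6148, 0.1336, 0.175) 344.4963632894505 309.15767825080275
(0.6155, 0.133, 0.109) 286.6289246907729 390.66444494211396
(0.6155, 0.133, 0.09) 292.437143714767 480.0299157386547
(0.6148, 0.1336, 0.145) 270.7666286603967 218.84468473142817
(0.6148, 0.1336, 0.16) 266.0238782138572 146.17755661578428
```

View pics/s14.png

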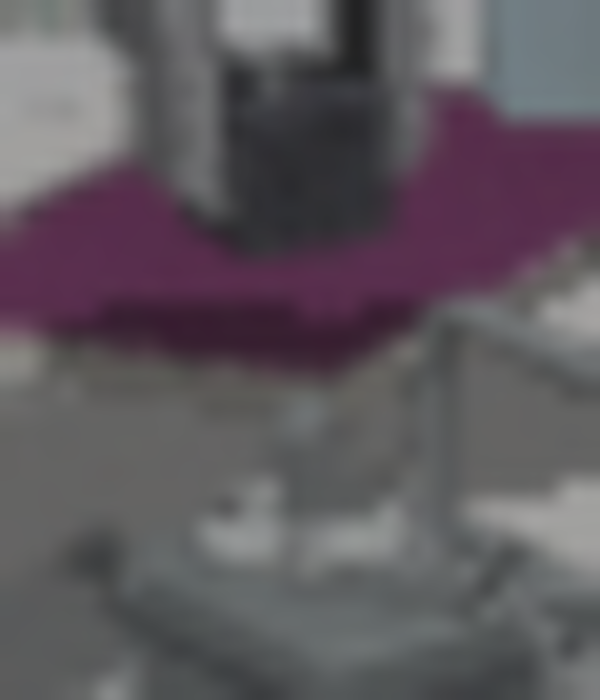

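Request:
{"fn": "carry_out", "kwargs": {
  "commands": [
    [0.4, -0.4, -15, 0, 0, 0, -1],
    [0, 0, -15, 0, 0, 0, -1],
    [0, 0, -4, 0, 0, 0, -1],
    [0, 0, -3, 0, 0, 0, -1],
    [0, 0, 0, 0, 0, 0, -1]
  ]
}}

```text
time_s: 41.95
ee_pos: [0.6155, 0.132, 0.1229]
tcp_rot: [-0.704, 0.704, -0.062, 0.062]
contact_force: [0.4, -1.0, -1.4]
opening: 0.0318
```

Request:
{"fn": "carry_out", "kwargs": {
  "commands": [
    [0, 0, -2, 0, 0, 0, -1],
    [0, 0, -2, 0, 0, 0, -1],
    [0, 0, 0, 0, 0, 0, -1]
  ]
}}

```text
time_s: 42.32
ee_pos: [0.6154, 0.1322, 0.1189]
tcp_rot: [0.704, -0.704, 0.062, -0.062]
contact_force: [-0.2, 0.0, -3.0]
opening: 0.0319
```

Request:
{"fn": "carry_out", "kwargs": {
  "commands": [
    [0, 0, -1.5, 0, 0, 0, -1],
    [0, 0, -1.5, 0, 0, 0, -1],
    [0, 0, 0, 0, 0, 0, -1]
  ]
}}

```text
time_s: 42.7
ee_pos: [0.6153, 0.1321, 0.1158]
tcp_rot: [-0.704, 0.704, -0.062, 0.061]
contact_force: [0.7, 0.2, -1.5]
opening: 0.0321
```

Request:
{"fn": "carry_out", "kwargs": {
  "commands": [
    [0, 0, -2, 0, 0, 0, -1],
    [0, 0, -2, 0, 0, 0, -1],
    [0, 0, 0, 0, 0, 0, -1]
  ]
}}

```text
time_s: 43.08
ee_pos: [0.6152, 0.1321, 0.1117]
tcp_rot: [-0.704, 0.704, -0.062, 0.061]
contact_force: [0.4, -0.1, -1.8]
opening: 0.0318
```

Request:
{"fn": "carry_out", "kwargs": {
  "commands": [
    [0, 0, -2, 0, 0, 0, -1],
    [0, 0, -2, 0, 0, 0, -1],
    [0, 0, -2, 0, 0, 0, -1],
    [0, 0, -2, 0, 0, 0, -1],
    [0, 0, 0, 0, 0, 0, -1]
  ]
}}

```text
time_s: 43.7
ee_pos: [0.6153, 0.1321, 0.1038]
tcp_rot: [-0.704, 0.704, -0.062, 0.061]
contact_force: [-0.2, 0.4, -2.7]
opening: 0.0316
```

Request:
{"fn": "carry_out", "kwargs": {
  "commands": [
    [0, 0, -1.5, 0, 0, 0, -1],
    [0, 0, -1.5, 0, 0, 0, -1],
    [0, 0, 0, 0, 0, 0, -1]
  ]
}}

```text
time_s: 44.08
ee_pos: [0.6153, 0.1321, 0.1008]
tcp_rot: [-0.704, 0.704, -0.062, 0.062]
contact_force: [-0.1, -0.6, -2.0]
opening: 0.0318
```

Request:
{"fn": "carry_out", "kwargs": {
  "commands": [
    [0, 0, 0, 0, 0, 2.5, -1],
    [0, 0, 0, 0, 0, 2.5, -1],
    [0, 0, 0, 0, 0, 2, -1],
    [0, 0, -1, 0, 0, 0, -1],
    [0, 0, 0, 0, 0, 0, -1]
  ]
}}

```text
time_s: 44.7
ee_pos: [0.6156, 0.1319, 0.1001]
tcp_rot: [0.707, -0.707, 0.019, -0.019]
contact_force: [0.3, 0.4, -0.8]
opening: 0.0323
```

Run:
```python
from h import *
s,R=tool(); print(s['ft_torque']); s=cam('scene'); crop(s,'s15.png',250,130,330,200,9); c=cam('top'); crop(c,'t16.png',175,150,290,250,6)
```

```text
t 44.7 p [615.6 131.9 100.1] jaw yaw -3.01 y [ 0.  0. -1.] F [ 0.3  0.4 -0.8] open 32.3
[-0.2322126   0.12323685 -0.03532235]
```

View pics/s15.png

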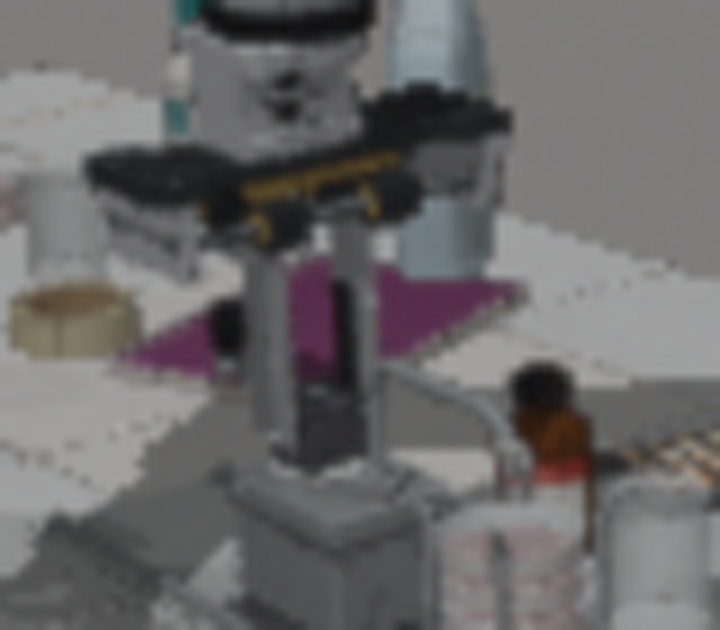

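View pics/t16.png

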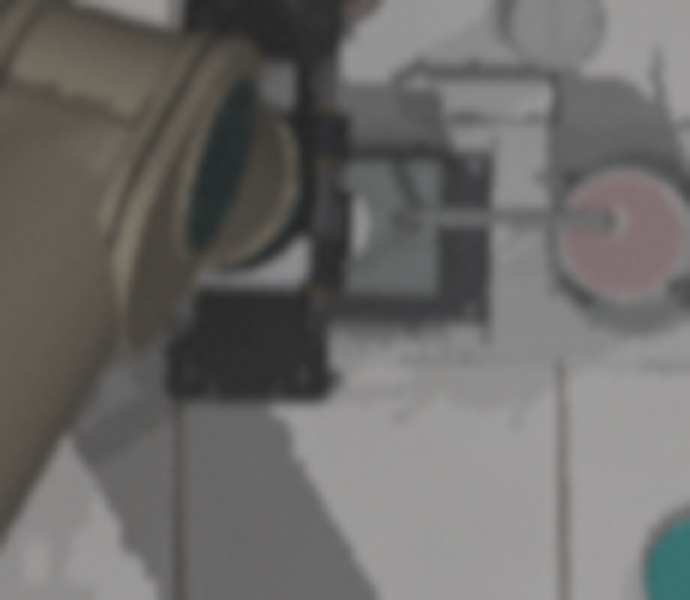

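Request:
{"fn": "carry_out", "kwargs": {
  "commands": [
    [0, 0, 0, 0, 0, 0, 0.1],
    [0, 0, 0, 0, 0, 0, 0.1],
    [0, 0, 0, 0, 0, 0, 0.1],
    [0, 0, 15, 0, 0, 0, 0.1],
    [0, 0, 30, 0, 0, 0, 0.1]
  ]
}}

```text
time_s: 45.42
ee_pos: [0.6148, 0.132, 0.1453]
tcp_rot: [-0.707, 0.707, -0.019, 0.018]
contact_force: [-0.3, 0.2, 1.0]
opening: 0.0518
```

Request:
{"fn": "carry_out", "kwargs": {
  "commands": [
    [0, 0, 60, 0, 0, 0, 0.1],
    [0, 0, 40, 0, 0, 0, 0.1],
    [-30, 50, 0, 0, 0, 0, 0.1],
    [-30, 50, 0, 0, 0, 0, 0.1],
    [-30, 50, 0, 0, 0, 0, 0.1]
  ]
}}

```text
time_s: 46.05
ee_pos: [0.5247, 0.2835, 0.2463]
tcp_rot: [0.707, -0.706, 0.018, -0.019]
contact_force: [0.8, 0.9, 0.2]
opening: 0.0517
```

Request:
{"fn": "carry_out", "kwargs": {
  "commands": [
    [-30, 50, 0, 0, 0, 0, 0.1],
    [0, 40, 0, 0, 0, 0, 0.1],
    [0, 0, 0, 0, 0, 0, 0.1],
    [0, 0, 0, 0, 0, 0, 0.1]
  ]
}}

```text
time_s: 46.55
ee_pos: [0.4959, 0.3708, 0.2457]
tcp_rot: [-0.707, 0.707, -0.019, 0.019]
contact_force: [-0.2, -0.4, 0.1]
opening: 0.0516
```

```bash
cat > fin.py <<'E'
from h import *
import sys
tool(); c=cam('top'); crop(c,sys.argv[1]+'a.png',165,150,300,250,5.8); crop(c,sys.argv[1]+'b.png',220,155,275,220,11); s=cam('scene'); crop(s,sys.argv[1]+'s.png',230,130,340,225,7)
a=cv2.imread('pics/t10.png',0); b=cv2.imread('pics/'+sys.argv[1]+'b.png',0)
for (u0,v0,u1,v1) in((150,370,365,530),(260,370,365,510),(260,240,365,320)):
    r=cv2.matchTemplate(b,a[v0:v1,u0:u1],cv2.TM_CCOEFF_NORMED); _,m,_,p=cv2.minMaxLoc(r); print(m,(p[0]-u0)/11,(p[1]-v0)/11)
W=cloud(c); z=W[...,2]
def reg(n,x,y,r,lo,hi):
    m=(np.hypot(W[...,0]-x,W[...,1]-y)<r)&(z>lo)&(z<hi); v,u=np.nonzero(m); print(n,m.sum(),np.round(W[m].mean(0),4),np.round(px2w(c,u.mean(),v.mean(),np.median(z[m])),4),'zmed',np.median(z[m])); 
reg('hub top',.6155,.133,.02,.1,.13); reg('knob',.6195,.205,.02,.125,.16); reg('stack',.6066,-.0123,.034,.06,.105); reg('cover knob',.499,.362,.015,.026,.05); reg('cover',.499,.362,.06,.006,.02)
E
python3 fin.py f1
```

```text
t 46.55 p [495.9 370.8 245.7] jaw yaw -3.06 y [ 0.001 -0.001 -1.   ] F [-0.2 -0.4  0.1] open 51.6
0.9925814867019653 2.5454545454545454 0.0
0.9813485145568848 2.6363636363636362 0.09090909090909091
0.9926210641860962 2.3636363636363638 -0.09090909090909091
hub top 143 [0.615  0.1327 0.1141] [0.6149 0.1325 0.1147] zmed 0.11465011539413217
knob 34 [0.6219 0.2047 0.1338] [0.6219 0.2047 0.1337] zmed 0.13372120601831555
stack 376 [ 0.604  -0.0141  0.093 ] [ 0.6039 -0.0142  0.0945] zmed 0.09447848224241404
cover knob 47 [0.499  0.3623 0.0335] [0.499  0.3623 0.0335] zmed 0.033491389938003296
cover 748 [0.498  0.3625 0.0121] [0.498  0.3625 0.0119] zmed 0.01192032618387015
```

View pics/f1a.png

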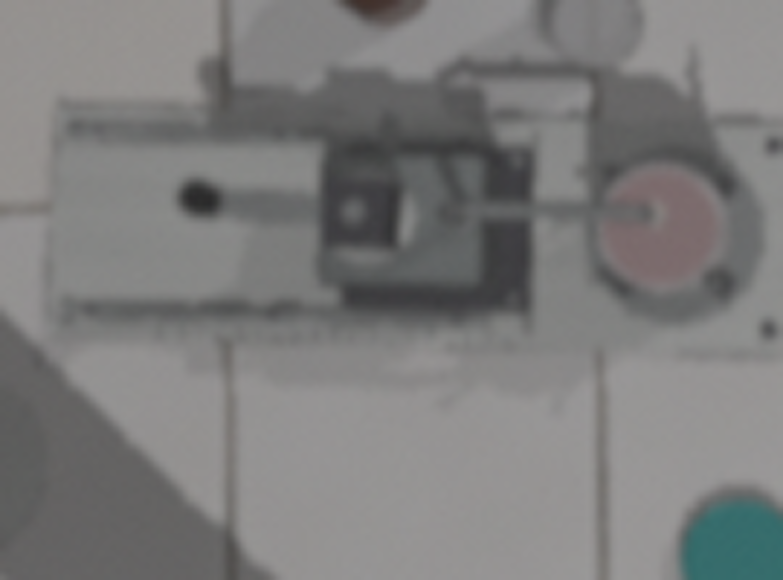

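View pics/f1b.png

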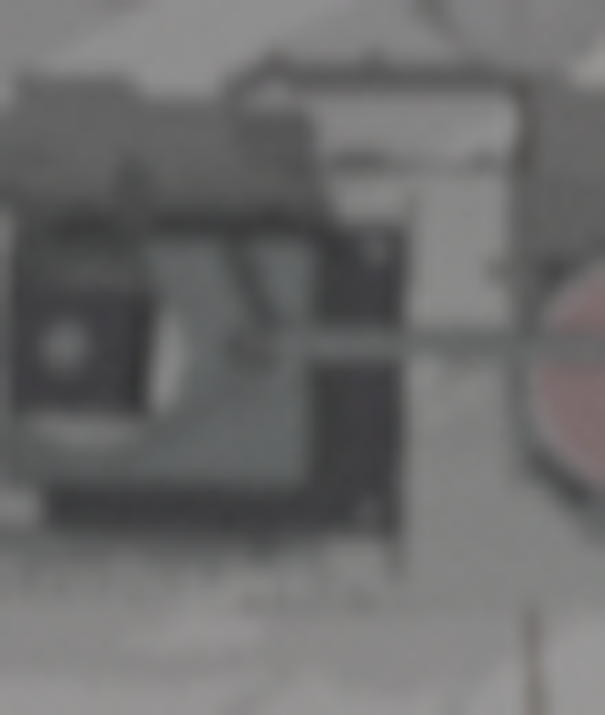

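View pics/f1s.png

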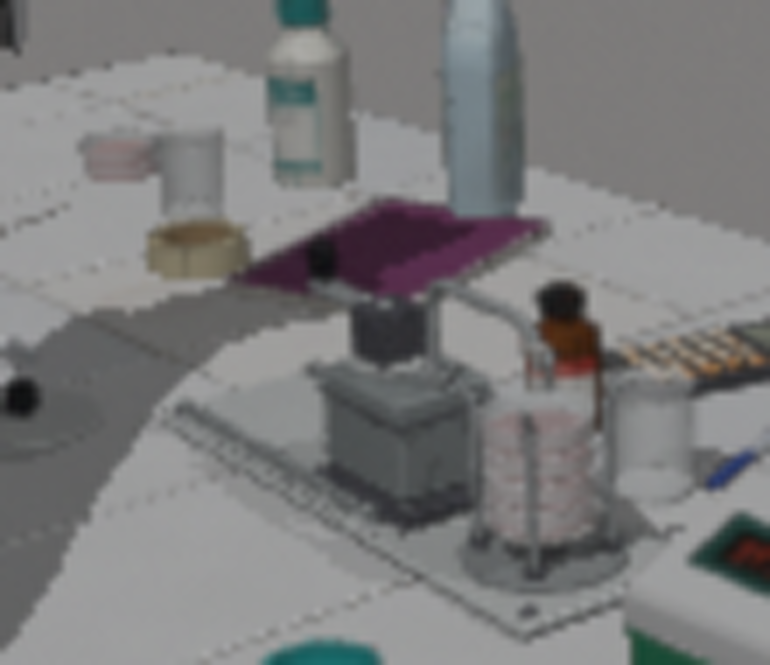

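```bash
python3 -c "
from rig import hand_in
print(hand_in())"
```

```text
the job is handed in; nothing more can be done
None
```

The dispenser is set up and the job is handed in, at about 47 s of the 208 s allowed. No verdict comes back, so what follows rests on my own last measurements.

- **Cover:** it stands on the bench at (0.499, 0.362) m, knob up, with the knob top about 34 mm high. That is well clear of the well.
- **Dishes:** four pink dishes stood in front of the dispenser, and all four are flat between the rods, with the stack top at about 93–94 mm. I left the turquoise and blue lookalikes alone. I also left a taller pink item at about (0.82, 0.80) m: it is beyond reach and about 25–30 mm high, so I took it not to be a fifth dish.
- **Pump:** the front edge is within about 0.5 mm of the scribed line, by image shift. The shaft position gave the same result, and the edge did not move while I fitted the crank.
- **Crank:** the hub centre is at about 100 mm, which is fully home. The arm points about 3° off straight back, and the gripper has let go and moved away.
- **Less certain:**
  - **Shaft angle:** I could only estimate it to about ±9° in the images. The bore has play, so the shaft's own flats may lag the arm by some degrees.
  - **Dish stack centre:** depth readings put the stack about 3 mm off my estimate of the well axis. That is more than the 1.8 mm of play the rods allow, so I put it down to measurement error.

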